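Tip a stake out of the feeder and stand it in the holder cup

TASK

Push the T-handle of the feeder's spring-loaded bucket right over, so that the wooden stake rolls out onto the two runners, and let the bucket swing back by itself. Then take the stake from the runners and stand it upright in the steel holder cup, lowering it until it stands on the cup's floor before you let go. Leave the blocks, the hammer and the nail tin where they are.

Things in the scene. Friction and masses are not known exactly. Their poses are not given: they have to be found in the camera images.
- feeder: Fixed timber feeder, 200 x 220 mm base, 220 mm tall; origin under its centre on the table, z up. Bucket, hinge and runners slope along u = its y axis raised 25 degrees (0.906 y + 0.423 z; +y end high); n = -0.423 y + 0.906 z is square to u. The bucket, on the -x side, dumps towards +x onto two runners (falling 12 degrees to +x) that end at stops. A smooth steel plate closes the low end
- bucket (a joint): Steel tipping bucket, 105 mm long, with an upright T-handle. 0 = home, as at the start; grows as the handle goes towards the feeder's +x, stop at 1.25 rad. A 4 mm lip holds the stake until about 0.9 rad; push to about 1.15 to dump it. A spring resists with 3 to 5 N at the handle and swings it home when let go
- handle (a point): Centre of the T-handle's cross bar (black, round, 16 mm thick, 60 mm long, along u), on the moving bucket; push the bar from its -x side. It moves about the hinge on an arc of 102 mm radius: at joint value 0 it is 51 mm towards -x and 89 mm along n from the hinge point
- hinge (a point): Fixed point on the bucket's hinge line, level with the handle along u. The hinge line runs along u
- stake_mid (a point): Centre of the stake: a round wooden bar, 26 mm diameter, 170 mm long, about 65 g, both ends alike. Its z axis is its length and points to the high end. It lies in the bucket at the start
- rest (a point): Fixed point on the feeder: where the stake's centre lies once it has rolled against the stops (along u). The runners, 16 mm wide, bear it 50 mm below and 20 mm above its middle (along u); from 28 mm above the middle to its high end it overhangs freely, with nothing beside or within 50 mm below it
- cup_floor (a point): Centre of the inner floor of the holder cup: a fixed upright steel tube, 38 mm inner and 46 mm outer diameter, 80 mm deep, on a square 100 mm foot plate; the floor is 8 mm above the table, z is up
- cup_mouth (a point): Centre of the holder cup's open mouth, at its rim, 88 mm above the table
- block_a: Bystander: pale pallet block, 90 x 90 x 75 mm; origin at its underside
- block_b: Bystander: darker pallet block, 90 x 75 x 90 mm; origin at its underside
- hammer: Bystander: hammer lying flat; origin at its underside
- nail_tin: Bystander: round open tin, 90 mm across, 60 mm tall; origin at its underside
There are look-alikes about, which are no part of the job. Leave any blue or red look-alike of the part that bears cup_floor alone. Of the things that look like the part that bears stake_mid, the smaller one is meant.

How it is judged:
On the way, in this order (a step that is already met when the one before it is completed fails the run):
1. the bucket is tipped right over (past 0.95 rad) (value of joint bucket above 0.95 rad), for 0.05 s.
2. the bucket has swung back home and the stake lies still on the runners against the stops (value of joint bucket below 0.12 rad and distance between stake_mid and rest below 0.015 m and linear speed of stake below 0.03 m/s), for 0.2 s.
3. the stake is upright in the cup, within 12 mm of the cup's floor, while still held in the fingers (horizontal distance between stake_mid and cup_floor below 0.015 m and z of stake_mid in the frame of cup_floor between 0.07 and 0.097 m and angle between the z axis of stake_mid and the z axis of cup_floor, either way round below 0.17 rad and contact force between the fingers and stake above 0.5 N), for 0.1 s.
At the end, for the whole second after the job is handed in: The stake stands at rest and released in the holder cup: within 10 degrees of upright, its middle within 15 mm sideways of the cup's centre line and 70 to 97 mm above the cup's floor (foot on the floor); the bucket is home (below 0.12 rad) (horizontal distance between stake_mid and cup_floor below 0.015 m and z of stake_mid in the frame of cup_floor between 0.07 and 0.097 m and angle between the z axis of stake_mid and the z axis of cup_floor, either way round below 0.17 rad and value of joint bucket below 0.12 rad and linear speed of stake below 0.03 m/s); the robot touches nothing.
It fails at once if block_a is moved more than 30 mm (distance of block_a from where it was at the start of the episode above 0.03 m).
It fails at once if block_b is moved more than 30 mm (distance of block_b from where it was at the start of the episode above 0.03 m).
It fails at once if hammer is moved more than 30 mm (distance of hammer from where it was at the start of the episode above 0.03 m).
It fails at once if nail_tin is moved more than 30 mm (distance of nail_tin from where it was at the start of the episode above 0.03 m).
It also fails if it takes over 64 s, if anything falls off the work surface, if the arm or the gripper's body presses on something with over 40 N, if the wrist force passes 120 N, or if a joint passes its speed limit or range.

ROBOT

A 7-joint arm with a two-finger parallel gripper is mounted at the origin on the work surface. World frame = base frame: x ahead of the robot, y to its left, z up, the work surface at z = 0. Lengths are in m, angles in rad, forces in N, time in s.
With the tool pointing down it reaches from about 0.425 to 0.925 m from the base axis. Payload 6.8 kg.
Tool frame: the origin (TCP) lies between the finger pads; the fingertips stand r.tcp_to_tips ahead of it and the grasp point (between the pads) lies 3 mm ahead of it (r.tcp_to_tips is the distance from the TCP to the fingertips, in m); z points along the fingers, y is the line along which they close (so a half turn about z gives the same grasp; the last joint's range is limited). The gripper opens to 85 mm and grips with 20 to 120 N. Pads are 22 mm wide; open, the fingers measure 114 mm over their backs; the gripper's body (76 mm by 85 mm) begins 54 mm behind the grasp point. The pads swing forward as they close: fully open they stand 13 mm farther back than shut.
Start: joints at [1.072, 0.477, 0.022, 1.555, -0.011, 1.109, -0.083], TCP at [0.257, -0.624, 0.233] pointing down, gripper open.
Joint ranges: [-2.96, 2.96], [-0.34, 2.1], [-1.41, 1.46], [0.24, 2.44], [-1.37, 4.51], [0.17, 1.92], [-2.96, 2.96]. Speed limits (rad/s): [2.39, 2.39, 3.14, 3.14, 3.14, 3.14, 3.14].

INTERFACE

Orientations are given as a rotation vector (axis times angle).
In Python, from bench import r gives the robot as it stands. The module is installed in compiled form; this text tells all that it offers.
- The arm moves only by the tool step_arm, never from a script. Its argument "moves" is a list of rows, each an object of numbers: "rx", "ry", "rz": the turn, a rotation vector about the tool's x, y, z in degrees; "dx", "dy", "dz": the shift along the tool's x, y, z in mm; "gripper": the opening, from -1 (shut) to 1 (fully open). In form: [{"rx": .., "ry": .., "rz": .., "dx": .., "dy": .., "dz": .., "gripper": ..}, ...]. A call has 1 to 20 rows; each row shifts and turns the commanded pose from where the row before left it, along the tool's axes as they then stand; what a row does not reach is not made up. A row lasts 1/8 s, in which the tool goes at most 62.5 mm and 10.7 degrees, less where a joint would pass 70% of its speed; a pose out of reach is approached as far as the arm can. A call is refused whole if a number of a shift passes 62.5 or a number of a turn 10.7, either way. A call with a gripper value outside its range is refused whole. The fingers move at their own pace and stop on an object; "grip_force" is the grip in N (left out, the last holds). Time passes only in rows, so rows that do not move let the fingers close. It gives the time, the measured TCP pose, the force, the opening and the grip force at its end, in the units of the state.
- r.get_obs(): the state, without advancing time (a new reading comes with each control period).
- r.grab_frame(name): name is "side" or "top"; returns the picture (420x560x3 uint8, blue, green, red); there is no depth.
- r.camera_info(name): a dict with "mtx" (3x3 intrinsics, pixels), "rvec" (rotation vector, rad) and "tvec" (3), from world to camera coordinates, as OpenCV has them. Camera axes: x right, y down, z forward; pixel columns grow to the right and rows downward; lengths in m; the calibration is good to about 2 mm. A picture is of the moment at which its call begins. camera_info takes no time and is no camera call.
- r.hand_in(): hands the job in; it is judged then, once.
The state is a dict: "clock": time; "joints": joint angles; "qvel": joint speeds; "tau": joint torques, N m; "tcp_pos": TCP position; "orientation": TCP orientation; "contact_force": force on the tool from outside, world axes, zero at the start; "moment": the same for the moment, N m; "grip_width": finger opening in m; "gripper_force": force on a finger pad.
Only numpy, scipy, OpenCV 4.12 (cv2) and the standard library are available. Lean on these libraries where they do the work, as an engineer would, in place of code of your own. Each camera call takes 0.05 s, during which the arm holds its last target. There are 200 camera calls.

## Working session

There is one attempt and no reset: what is moved stays moved. The work goes in short steps, Python scripts to look and compute and a tool call to move; the robot and the scene stay as the last step left them, time stands still between calls to the robot, and variables do not carry over. Pictures are saved under pics/ and viewed, at most 10 in all, crops included, and the job is handed in when it is done.

Besides the shell and the picture viewer there is one more tool, called as name([rows], argument=value, ...), one row to a line, values as JSON. step_arm: Moves the arm, as the interface text tells. Its arguments: {"type":"object","properties":{"moves":{"type":"array","items":{"type":"object","properties":{"rx":{"type":"number"},"ry":{"type":"number"},"rz":{"type":"number"},"dx":{"type":"number"},"dy":{"type":"number"},"dz":{"type":"number"},"gripper":{"type":"number"}}}},"grip_force":{"type":"number"}},"required":["moves"]}

```bash
mkdir -p pics; python3 - <<'E'
from bench import r
import cv2, numpy as np
o=r.get_obs(); print(o['clock'],o['tcp_pos'],o['orientation'],o['grip_width'],r.tcp_to_tips)
for n in('side','top'):
    f=r.grab_frame(n); cv2.imwrite(f'pics/{n}0.png',f)
    c=r.camera_info(n); R=cv2.Rodrigues(np.array(c['rvec']))[0]
    print(n,np.round(c['mtx'],1).tolist(),'pos',np.round(-R.T@np.array(c['tvec']).ravel(),3),'axes',np.round(R,2).tolist())
E
```

```text
0.0 [ 0.25688788 -0.62355899  0.23221411] [-3.08006184e+00 -6.09606413e-01  7.74801368e-04] 0.08526089833241389 0.022
side [[422.9, 0.0, 283.3], [0.0, 422.9, 206.4], [0.0, 0.0, 1.0]] pos [0.135 0.624 0.658] axes [[-0.88, -0.47, 0.0], [-0.26, 0.48, -0.84], [0.39, -0.74, -0.54]]
top [[412.9, 0.0, 280.7], [0.0, 412.9, 209.5], [0.0, 0.0, 1.0]] pos [ 0.299 -0.064  1.203] axes [[-0.11, -0.99, 0.0], [-0.97, 0.1, -0.22], [0.22, -0.03, -0.98]]
```

View pics/side0.png

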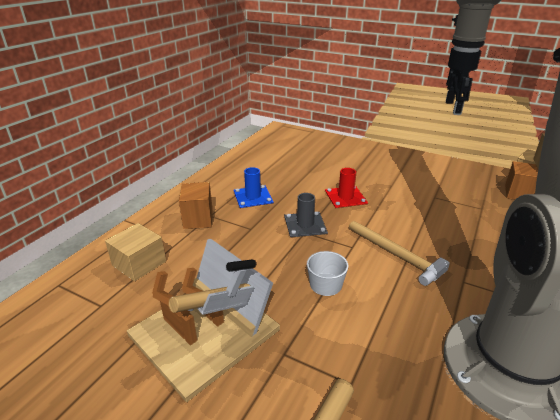

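View pics/top0.png

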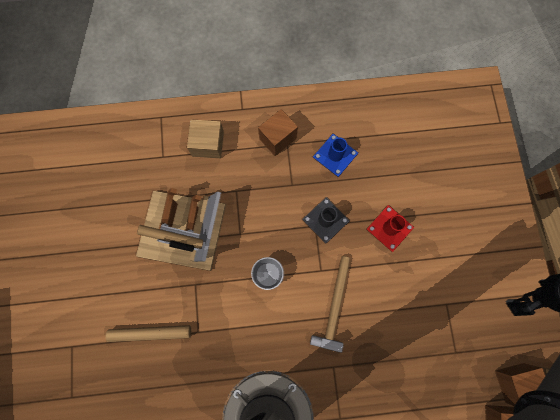

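The top view shows the feeder around (180,230), with the small stake in the bucket at (170,237) and the black bar at (182,245). The steel plate (low end) is on the right at (212,225). Two things look like the stake: the bar on the feeder and a larger loose one at (148,333); the one on the feeder is meant. There are three cups: grey steel (326,218), blue (336,152) and red (391,228); the grey one is meant. I'll confirm both in an enlarged crop.

```bash
cat > h.py <<'E'
import cv2, numpy as np
from bench import r
def cam(n):
    c=r.camera_info(n); R=cv2.Rodrigues(np.array(c['rvec'],float))[0]; t=np.array(c['tvec'],float).ravel()
    return np.array(c['mtx'],float),R,t
def ray(n,p):
    K,R,t=cam(n); d=R.T@np.linalg.inv(K)@[p[0],p[1],1]; return -R.T@t,d/np.linalg.norm(d)
def onz(n,p,z):
    o,d=ray(n,p); return o+d*(z-o[2])/d[2]
def tri(ps,pt):
    (a,d),(b,e)=ray('side',ps),ray('top',pt)
    s=np.linalg.lstsq(np.c_[d,-e],b-a,rcond=None)[0]
    p,q=a+s[0]*d,b+s[1]*e; return (p+q)/2,np.linalg.norm(p-q)*1000
def proj(n,P):
    K,R,t=cam(n); q=K@(R@np.asarray(P)+t); return q[:2]/q[2]
E
python3 - <<'E'
from h import *
s=cv2.imread('pics/side0.png');t=cv2.imread('pics/top0.png')
a=cv2.resize(s[225:400,120:285],None,fx=3.2,fy=3.2,interpolation=cv2.INTER_CUBIC)[:,:,:]
b=cv2.resize(t[182:276,132:230],None,fx=5.5,fy=5.5,interpolation=cv2.INTER_CUBIC)
cv2.imwrite('pics/crop_s.png',a);cv2.imwrite('pics/crop_t.png',b)
c=np.hstack([cv2.resize(t[190:250,295:360],None,fx=6,fy=6),cv2.resize(s[180:240,275:335],(390,360))]);cv2.imwrite('pics/crop_c.png',c);print(c.shape)
# black bar
for n,im,(x0,y0,x1,y1) in(('side',s,(215,250,265,280)),('top',t,(150,232,205,256))):
    m=(im.max(2)<45).astype(np.uint8);q=np.zeros_like(m);q[y0:y1,x0:x1]=m[y0:y1,x0:x1]
    k,l,st,ce=cv2.connectedComponentsWithStats(q);i=1+st[1:,4].argmax()
    cnt=np.argwhere(l==i)[:,::-1].astype(np.float32);print(n,'bar',ce[i],st[i],cv2.boxPoints(cv2.minAreaRect(cnt)).round(1).tolist())
E
```

```text
(360, 780, 3)
side bar [240.51515152 264.94805195] [227 260  29  11 231] [[226.1999969482422, 262.6000061035156], [254.5, 259.1000061035156], [255.60000610351562, 267.3999938964844], [227.1999969482422, 271.0]]
top bar [181.36486486 245.57432432] [170 241  25  10 148] [[168.89999389648438, 245.8000030517578], [170.3000030517578, 239.89999389648438], [194.3000030517578, 245.60000610351562], [193.0, 251.5]]
```

View pics/crop_s.png

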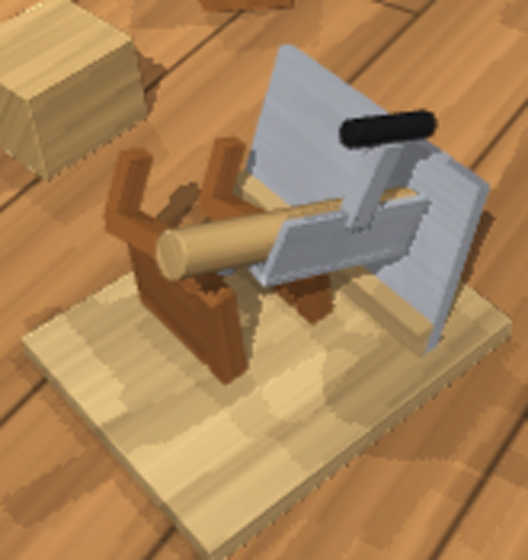

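View pics/crop_t.png

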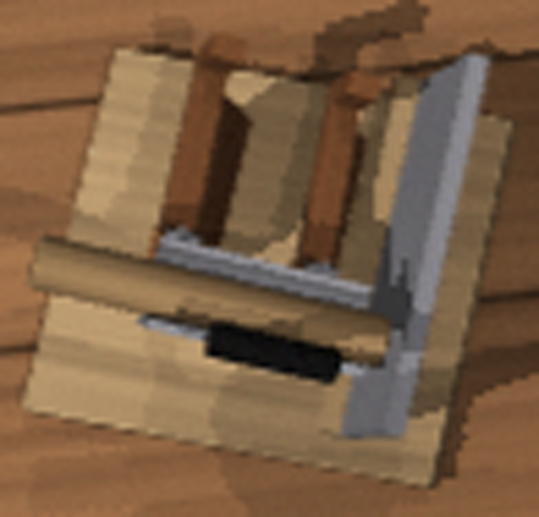

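View pics/crop_c.png

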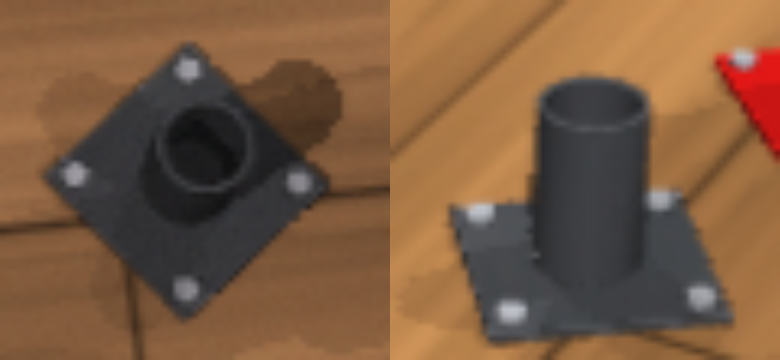

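Crop s and crop t show the stake in the bucket, its high end at side (174,304) / top (138,230). The black bar is at side (241,265) / top (182,246), and the runners' posts are on +x. Crop c confirms the dark grey steel cup, with its mouth at top crop (205,148) → (329,215) and side crop (595,103) → (306,197). The red cup is separate.

```bash
python3 - <<'E'
from h import *
T=dict(A=(136,256.5),B=(211.5,270.5),C=(225.3,203.8),D=(152.9,190.7))
P={k:onz('top',v,0.018) for k,v in T.items()}
for k in P: print(k,P[k].round(4))
d=lambda a,b:(np.linalg.norm(P[b]-P[a]).round(4),np.degrees(np.arctan2(*(P[b]-P[a])[[1,0]])).round(2))
print('BA(y)',d('B','A'),'CD(y)',d('C','D'),'AD(x)',d('A','D'),'BC(x)',d('B','C'),'ctr',sum(P.values())/4)
print('A,B,D tri',[ (tri(s,T[k])[0].round(4),round(tri(s,T[k])[1],1)) for k,s in dict(A=(185.5,396.5),B=(279.4,325.6),D=(126.9,331.3)).items()])
h,e=tri((240.9,265.0),(181.6,245.7));print('bar',h.round(4),e)
print('bar ends',tri((228.5,266.7),(170.5,243)),tri((254,263.5),(193,248.5)))
print('stake hi',tri((173.75,304),(138.4,229.8)))
m=tri((275+(595-390)/6.5,180+103/6),(295+205/6,190+148/6));print('cup mouth',m, onz('top',(295+205/6,190+148/6),.088))
# foot plate corners top
c=[onz('top',(295+x/6,190+y/6),.006) for x,y in((188,43),(330,183),(186,320),(45,178))];print('foot ctr',(sum(c)/4).round(4),np.linalg.norm(c[0]-c[1]))
E
```

```text
A [0.4708 0.3313 0.018 ]
B [0.4078 0.1191 0.018 ]
C [0.5982 0.0647 0.018 ]
D [0.6612 0.2752 0.018 ]
BA(y) (np.float64(0.2213), np.float64(73.45)) CD(y) (np.float64(0.2197), np.float64(73.35)) AD(x) (np.float64(0.1984), np.float64(-16.41)) BC(x) (np.float64(0.198), np.float64(-15.94)) ctr [0.53450537 0.19759391 0.018     ]
A,B,D tri [(array([0.471 , 0.3313, 0.0182]), np.float64(0.3)), (array([0.4091, 0.1205, 0.0104]), np.float64(1.3)), (array([0.661 , 0.2754, 0.015 ]), np.float64(2.4))]
bar [0.462  0.1639 0.1777] 1.026799816018955
bar ends (array([0.46999423, 0.18828771, 0.18911026]), np.float64(0.6710762321271811)) (array([0.45285983, 0.1380589 , 0.16560053]), np.float64(2.894344701924351))
stake hi (array([0.51832303, 0.27619358, 0.15787079]), np.float64(0.39571795360348544))
cup mouth (array([ 0.51834549, -0.22555673,  0.08857354]), np.float64(1.1536839163240762)) [ 0.51901292 -0.22546088  0.088     ]
foot ctr [ 0.5201 -0.2265  0.006 ] 0.09853122606238701
```

The measurements agree with the given sizes: the base is 0.220 × 0.198 m with yaw −16.4°, the mouth is at 0.0886 m and the stake's high end is well placed. Next I turn the tool so that its x lies along the feeder's y and its y along the feeder's x, shut the fingers and travel.

step_arm([
  {"rz": -10.2,"dz": -10,"gripper": -1},
  {"rz": -10.2,"dz": -10,"gripper": -1},
  {"rz": -10.2,"dz": -10,"gripper": -1},
  {"rz": -10.2,"dz": -10,"gripper": -1},
  {"rz": -10.2,"dz": -10,"gripper": -1},
  {"dx": 54,"dy": 20,"gripper": -1},
  {"dx": 54,"dy": 20,"gripper": -1},
  {"dx": 54,"dy": 20,"gripper": -1},
  {"dx": 54,"dy": 20,"gripper": -1},
  {"dx": 54,"dy": 20,"gripper": -1},
  {"dx": 54,"dy": 20,"gripper": -1},
  {"dx": 54,"dy": 20,"gripper": -1},
  {"gripper": -1},
])

```text
invalid input at $.moves[0]: expected keys rx, ry, rz, dx, dy, dz, gripper
```

step_arm([
  {"rx": 0,"ry": 0,"rz": -10.2,"dx": 0,"dy": 0,"dz": -10,"gripper": -1},
  {"rx": 0,"ry": 0,"rz": -10.2,"dx": 0,"dy": 0,"dz": -10,"gripper": -1},
  {"rx": 0,"ry": 0,"rz": -10.2,"dx": 0,"dy": 0,"dz": -10,"gripper": -1},
  {"rx": 0,"ry": 0,"rz": -10.2,"dx": 0,"dy": 0,"dz": -10,"gripper": -1},
  {"rx": 0,"ry": 0,"rz": -10.2,"dx": 0,"dy": 0,"dz": -10,"gripper": -1},
  {"rx": 0,"ry": 0,"rz": 0,"dx": 54,"dy": 20,"dz": 0,"gripper": -1},
  {"rx": 0,"ry": 0,"rz": 0,"dx": 54,"dy": 20,"dz": 0,"gripper": -1},
  {"rx": 0,"ry": 0,"rz": 0,"dx": 54,"dy": 20,"dz": 0,"gripper": -1},
  {"rx": 0,"ry": 0,"rz": 0,"dx": 54,"dy": 20,"dz": 0,"gripper": -1},
  {"rx": 0,"ry": 0,"rz": 0,"dx": 54,"dy": 20,"dz": 0,"gripper": -1},
  {"rx": 0,"ry": 0,"rz": 0,"dx": 54,"dy": 20,"dz": 0,"gripper": -1},
  {"rx": 0,"ry": 0,"rz": 0,"dx": 54,"dy": 20,"dz": 0,"gripper": -1},
  {"rx": 0,"ry": 0,"rz": 0,"dx": 0,"dy": 0,"dz": 0,"gripper": -1},
])

```text
clock: 1.72
tcp_pos: [0.5025, -0.296, 0.2831]
orientation: [-2.509, -1.889, -0.004]
contact_force: [-0.0, -0.7, -0.8]
grip_width: -0.0002
gripper_force: 0.0
```

step_arm([
  {"rx": 0,"ry": 0,"rz": 0,"dx": 49.8,"dy": -24,"dz": 0,"gripper": -1},
  {"rx": 0,"ry": 0,"rz": 0,"dx": 49.8,"dy": -24,"dz": 0,"gripper": -1},
  {"rx": 0,"ry": 0,"rz": 0,"dx": 49.8,"dy": -24,"dz": 0,"gripper": -1},
  {"rx": 0,"ry": 0,"rz": 0,"dx": 49.8,"dy": -24,"dz": 0,"gripper": -1},
  {"rx": 0,"ry": 0,"rz": 0,"dx": 49.8,"dy": -24,"dz": 0,"gripper": -1},
  {"rx": 0,"ry": 0,"rz": 0,"dx": 49.8,"dy": -24,"dz": 0,"gripper": -1},
  {"rx": 0,"ry": 0,"rz": 0,"dx": 49.8,"dy": -24,"dz": 0,"gripper": -1},
  {"rx": 0,"ry": 0,"rz": 0,"dx": 49.8,"dy": -24,"dz": 0,"gripper": -1},
  {"rx": 0,"ry": 0,"rz": 0,"dx": 49.8,"dy": -24,"dz": 0,"gripper": -1},
  {"rx": 0,"ry": 0,"rz": 0,"dx": 0,"dy": 0,"dz": 28,"gripper": -1},
  {"rx": 0,"ry": 0,"rz": 0,"dx": 0,"dy": 0,"dz": 28,"gripper": -1},
  {"rx": 0,"ry": 0,"rz": 0,"dx": 0,"dy": 0,"dz": 28,"gripper": -1},
  {"rx": 0,"ry": 0,"rz": 0,"dx": 0,"dy": 0,"dz": 0,"gripper": -1},
])

```text
clock: 3.35
tcp_pos: [0.4192, 0.1878, 0.1974]
orientation: [-2.519, -1.876, 0.007]
contact_force: [-1.0, 0.5, 0.7]
grip_width: 0.0002
gripper_force: 0.0
```

step_arm([
  {"rx": 0,"ry": 0,"rz": 0,"dx": 3,"dy": 13,"dz": 0,"gripper": -1},
  {"rx": 0,"ry": 0,"rz": 0,"dx": 3,"dy": 13,"dz": 0,"gripper": -1},
  {"rx": 0,"ry": 0,"rz": 0,"dx": 0,"dy": 13,"dz": -4,"gripper": -1},
  {"rx": 0,"ry": 0,"rz": 0,"dx": 0,"dy": 12,"dz": -3,"gripper": -1},
  {"rx": 0,"ry": 0,"rz": 0,"dx": 0,"dy": 13,"dz": -3,"gripper": -1},
  {"rx": 0,"ry": 0,"rz": 0,"dx": 0,"dy": 12,"dz": -2,"gripper": -1},
  {"rx": 0,"ry": 0,"rz": 0,"dx": 0,"dy": 0,"dz": 0,"gripper": -1},
])

```text
clock: 4.22
tcp_pos: [0.496, 0.1729, 0.2112]
orientation: [-2.52, -1.876, -0.001]
contact_force: [-0.7, 1.3, -0.5]
grip_width: 0.0002
gripper_force: 0.0
```

```bash
python3 - <<'E'
from h import *
f=r.grab_frame('side');g=r.grab_frame('top')
c=np.hstack([cv2.resize(f[200:360,120:290],(400,376)),cv2.resize(g[170:280,120:237],(400,376))]);cv2.imwrite('pics/push1.png',c)
print(r.get_obs()['contact_force'])
E
```

```text
[-0.61528528 -0.72270289 -0.77918147]
```

View pics/push1.png

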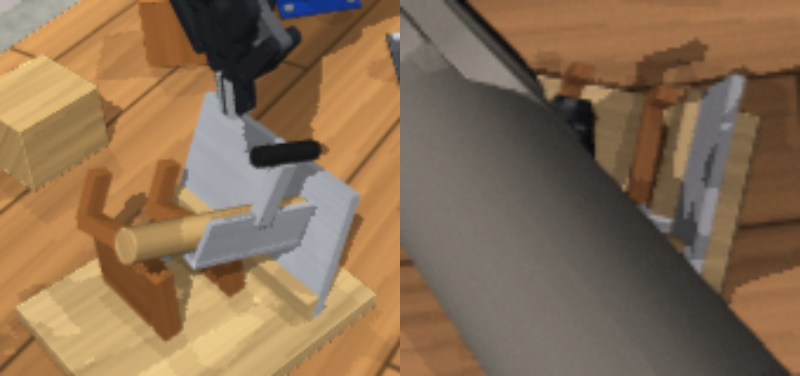

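The fingers have passed beyond the bar on its +x side and the bucket is still home: fingertip at crop (228,115), bar unmoved at (285,153). I'll check where the tip really is.

```bash
python3 - <<'E'
from h import *
o=r.get_obs();p=np.array(o['tcp_pos']);R=cv2.Rodrigues(np.array(o['orientation']))[0]
for d in(0,.022): print(d,proj('side',p+R[:,2]*d),'seen tip',(120+228*.425,200+115*160/376))
c=np.array([.5345,.1976,0]);a=np.radians(-16.4);X=np.array([np.cos(a),np.sin(a),0]);Y=np.array([-np.sin(a),np.cos(a),0])
U=.906*Y+np.array([0,0,.423])
b=np.array([.462,.1639,.1777]);
for k in(-.03,0,.03): print('bar',k,(b+k*U).round(3),proj('side',b+k*U),proj('top',b+k*U))
g=o['tcp_pos'];print('tcp in feeder',(g-c)@X,(g-c)@Y)
E
```

```text
0 [220.29357807 247.16780736] seen tip (216.89999999999998, 248.93617021276594)
0.022 [221.29568144 257.22882444] seen tip (216.89999999999998, 248.93617021276594)
bar -0.03 [0.454 0.138 0.165] [252.58316987 263.2443779 ] [193.37693989 248.44904178]
bar 0 [0.462 0.164 0.178] [240.60498096 264.92522555] [181.69816684 245.87610843]
bar 0.03 [0.47 0.19 0.19] [227.84003165 266.7164759 ] [169.75823974 243.2456406 ]
tcp in feeder -0.031375213885180615 -0.03442170082859948
```

```bash
python3 - <<'E'
from h import *
f=r.grab_frame('side').astype(int);s=cv2.imread('pics/side0.png').astype(int)
m=(abs(f-s).sum(2)>60)
for y in range(228,275,2): print(y,''.join('#' if v else '.' for v in m[y,200:262]))
E
```

```text
228 .........################################################.....
230 ...........##############################################.....
232 ............##############################################....
234 ............#############################################.....
236 ............#############################################.....
238 ............############################################......
240 .............###########################################......
242 ..............##########################################......
244 ..............####.#####################################......
246 ..............##########################################......
248 ...............########################################.......
250 ...................###################################........
252 ........................#############################.........
254 ........................#############################.........
256 ........................##############################........
258 ........................#############################.........
260 .........................############.....#...................
262 .........................#####..........................###...
264 .........................##.............................####..
266 ........................................................##....
268 ..............................................................
270 ..............................................................
272 ..............................................................
274 .............................................................#
```

```bash
python3 - <<'E'
from h import *
f=r.grab_frame('side')
cv2.imwrite('pics/z1.png',cv2.resize(f[185:285,190:290],(600,600),interpolation=cv2.INTER_NEAREST))
E
```

```text
(no output)
```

View pics/z1.png

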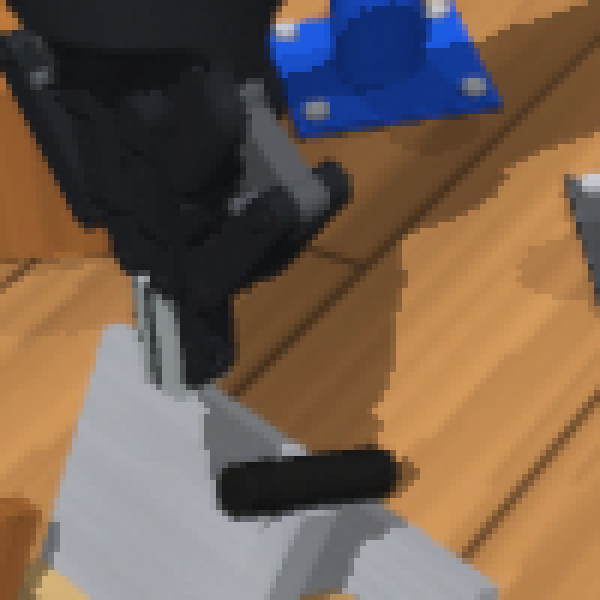

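The zoom shows the fingertips ending at about (218,250) in the side view. That is roughly 15 mm higher than computed, so they passed over the bar without touching it. I'll back off and go in lower.

step_arm([
  {"rx": 0,"ry": 0,"rz": 0,"dx": 0,"dy": -20,"dz": -5,"gripper": -1},
  {"rx": 0,"ry": 0,"rz": 0,"dx": 0,"dy": -40,"dz": 0,"gripper": -1},
  {"rx": 0,"ry": 0,"rz": 0,"dx": 0,"dy": -20,"dz": 0,"gripper": -1},
  {"rx": 0,"ry": 0,"rz": 0,"dx": 0,"dy": 0,"dz": 17,"gripper": -1},
  {"rx": 0,"ry": 0,"rz": 0,"dx": 0,"dy": 0,"dz": 17,"gripper": -1},
  {"rx": 0,"ry": 0,"rz": 0,"dx": 0,"dy": 0,"dz": 0,"gripper": -1},
])

```text
clock: 5.18
tcp_pos: [0.4179, 0.1952, 0.1802]
orientation: [-2.519, -1.875, 0.006]
contact_force: [-0.3, 0.0, -0.3]
grip_width: -0.0001
gripper_force: 0.0
```

```bash
python3 - <<'E'
from h import *
f=r.grab_frame('side').astype(int);s=cv2.imread('pics/side0.png').astype(int)
o=r.get_obs();p=np.array(o['tcp_pos']);R=cv2.Rodrigues(np.array(o['orientation']))[0]
for d in(0,.005,.022): print(d,proj('side',p+R[:,2]*d))
print(o['joints'],o['contact_force'])
m=(abs(f-s).sum(2)>60); k=f.max(2)
for y in range(240,285,2): print(y,''.join(('D' if c<60 else '#') if v else '.' for v,c in zip(m[y,225:290],k[y,225:290])))
E
```

```text
0 [252.46953719 283.01275258]
0.005 [252.58963494 285.29159246]
0.022 [252.99103158 292.90804329]
[ 0.05405927  0.26670221 -0.71346032  2.06227714  0.22225042  0.88999662
 -1.0740167 ] [-0.3851739   0.0743097   0.16090095]
240 .#DDDDDDDDDDDDDDDDDDDDDDDDDDDDDDDDDDDDDDDDD####DD########........
242 ..#DDDDDDDDDDDDDDDDDDDDDDDDDDDDDDDDDDDDDDDDD####D#####...........
244 ...#DDDDDDDDDDDDDDDDDDDDDDDDDDDDDDDDDDDDDDDD#########............
246 ....#DDDDDDDDDDDDDDDDDDDDDDDDDDDDDDDDDDDDDDD#########............
248 .....#DDDDDDDDDDDDDDDDDDDDDDDDDDDDDDDDDDDDD##########............
250 ......#DDDDDDDDDDDDDDDDDDDDDDDDDDDDDDDDDDDD###########..##.......
252 .......#DDDDDDDDDDDDDDDDDDDDDDDDDDDDDDDDDDD###########DDDDDD#....
254 ........#DDDDDDDDDDDDDDDDDDDDDDDDDDDDDDDDD###############DDDD...#
256 .........#DDDDDDDDDDDDDDDDDDDDDDDDDDDDDD######DDDDD#######DDD..##
258 ..........#DDDDDDDDDDDDDDDDDDDDDDDDDDDDD####DDDDDDDD######D...###
260 ............####DDDD..........DDDDDDDDDD#DDDDDDDDDDDD###.....####
262 ...............................DDDDDDDDDDDDDDDDDDDDDD##.....#####
264 ...............................DDDDDDDDDDDDDDDDDDDD##.......#####
266 ..............................DDDDDDDDDDDDDDDDDD####......#######
268 ....................###...DDDDDDDDDDDDDDDDDDD########....########
270 ...................####D#DDDDDDDDDDDDDDDDD###########....########
272 ....................##.##..#DDDDDDDDDDD#############....#########
274 .....................#.#####DDDDDDDDD##############....##########
276 ....................###D.###DDDDDDDDD#.############...###########
278 .....................##D####DDDDDDDDDD#....#########.############
280 .....................##D#####DDDDDDDDD###....######.#############
282 .....................#.##..##DDDDDDDD#######...####.#############
284 ......................###.###DDDDD###################....########
```

```bash
python3 - <<'E'
from h import *
f=r.grab_frame('side').astype(int);s=cv2.imread('pics/side0.png').astype(int)
m=(abs(f-s).sum(2)>60); k=f.max(2)
for y in range(280,302,2): print(y,''.join(('D' if c<60 else '#') if v else '.' for v,c in zip(m[y,235:270],k[y,235:270])))
E
```

```text
280 ..........##.#.###DDDDDDDDD####....
282 ...........#.D#..#DDDDDDDD########.
284 ............###.##DDDDD############
286 ..............####.###############.
288 ...............##...##########.....
290 ................#..##########......
292 ................###########........
294 ..................########.........
296 ....................###...........#
298 .................................##
300 ................................###
```

step_arm([
  {"rx": 0,"ry": 0,"rz": 0,"dx": 0,"dy": 14,"dz": 0,"gripper": -1},
  {"rx": 0,"ry": 0,"rz": 0,"dx": 0,"dy": 14,"dz": 0,"gripper": -1},
  {"rx": 0,"ry": 0,"rz": 0,"dx": 0,"dy": 12,"dz": -3,"gripper": -1},
  {"rx": 0,"ry": 0,"rz": 0,"dx": 0,"dy": 12,"dz": -3,"gripper": -1},
  {"rx": 0,"ry": 0,"rz": 0,"dx": 0,"dy": 0,"dz": 0,"gripper": -1},
])

```text
clock: 5.9
tcp_pos: [0.4689, 0.1808, 0.1889]
orientation: [-2.52, -1.875, 0.001]
contact_force: [-4.9, -0.3, 4.4]
grip_width: -0.0
gripper_force: 2.3
```

```bash
cat > bar.py <<'E'
from h import *
f=r.grab_frame('side');s=cv2.imread('pics/side0.png')
c=np.array([.5345,.1976,0]);a=np.radians(-16.4);X=np.array([np.cos(a),np.sin(a),0]);Y=np.array([-np.sin(a),np.cos(a),0]);Z=np.array([0,0,1.])
N=-.423*Y+.906*Z; b=np.array([.462,.1639,.1777]); H=b+.051*X-.089*N
o=r.get_obs();g=o['tcp_pos'];print('tcp feeder',((g-c)@X).round(4),((g-c)@Y).round(4),g[2].round(4),'F',np.round(o['contact_force'],1),o['clock'])
for q in(0,.3,.5,.8,1.0,1.15,1.25):
    P=H+.102*(np.sin(q-.52)*X+np.cos(q-.52)*N);print(q,proj('side',P).round(1),end=' ')
print()
m=f.max(2)<45
for y in range(226,285,2): print(y,''.join('D' if v else '.' for v in m[y,170:275]))
E
python3 bar.py
```

```text
tcp feeder -0.0586 -0.0346 0.1887 F [-5.5 -1.6  4.4] 5.95
0 [240.4 265.1] 0.3 [231.6 252.1] 0.5 [224.7 245.8] 0.8 [213.6 240.6] 1.0 [206.3 239.9] 1.15 [201.  240.8] 1.25 [197.7 242.1] 
226 ......................................DDDDDD.DDDDDDDDDDDDDDDDDDDDDDDDDDDD................................
228 .......................................DDDDDDDDDDDDDDDDDDDDDDDDDDDDDDDDDD................................
230 ........................................DDDDDDDDDDDDDDDDDDDDDDDDDDDDDDDDD................................
232 .........................................DDDDDDDDDDDDDDDDDDDDDDDDDDDDDDDD............DDDD................
234 ..........................................DDDDDDDDDDDDDDDDDDDDDDDDDDDDDDD..............DDD...............
236 ...........................................DDDDDDDDDDDDDDDDDDDDDDDDDDDDD....DDDD........DD...............
238 ............................................DDDDDDDDDDDDDDDDDDDDDDDDDD....DDDDDDD.......D................
240 .................................................DDDDDDDDDDDDDDDDDDDDDDDDDDDDDDDDDD..DD..................
242 ...............................
[... 1684 characters left out ...]
........................................
274 .........................................................................................................
276 .........................................................................................................
278 .........................................................................................................
280 .........................................................................................................
282 .........................................................................................................
284 .........................................................................................................
```

step_arm([
  {"rx": 0,"ry": 0,"rz": 0,"dx": 0,"dy": 6,"dz": 3,"gripper": -1},
  {"rx": 0,"ry": 0,"rz": 0,"dx": 0,"dy": 12,"dz": 0,"gripper": -1},
  {"rx": 0,"ry": 0,"rz": 0,"dx": 0,"dy": 12,"dz": 0,"gripper": -1},
  {"rx": 0,"ry": 0,"rz": 0,"dx": 0,"dy": 12,"dz": 0,"gripper": -1},
])

```text
clock: 6.45
tcp_pos: [0.5094, 0.169, 0.1851]
orientation: [-2.519, -1.877, -0.0]
contact_force: [-3.0, 0.8, 1.5]
grip_width: 0.0001
gripper_force: 1.7
```

```bash
python3 bar.py
```

```text
tcp feeder -0.0144 -0.0346 0.1851 F [-0.1  2.2  0.8] 6.5
0 [240.4 265.1] 0.3 [231.6 252.1] 0.5 [224.7 245.8] 0.8 [213.6 240.6] 1.0 [206.3 239.9] 1.15 [201.  240.8] 1.25 [197.7 242.1] 
226 ...........................DDDDDDDDDDDDDDDDDDDDDDDDDDDD....DD........DDDD................................
228 ............................DDDDDDDDDDDDDDDDDDDDDDDDD....DDDDDD......DDD.................................
230 ..............................DDDDDDDDDDDDDDDDDDDDDDDD.DDDDDDDDD...DDD...................................
232 ..................................DDDDDDDDDDDDDDDDDDDDDDDDDDDDDDDDDD.....................................
234 ...................................DDDDDDDDDDDDDDDDDDDDDDDDDDDDDDD.......................................
236 ...................................DDDDDDDDDDDDDDDDDDDDDDDDDDDDD.........................................
238 .....................................DDDDDDDDDDDDDDDDDDDDDDDDDD..........................................
240 ....................................D....DDDDDDDDDDDDDDDDDDDDDDD.........................................
242 ................................
[... 1683 characters left out ...]
........................................
274 .........................................................................................................
276 .........................................................................................................
278 .........................................................................................................
280 .........................................................................................................
282 .........................................................................................................
284 .........................................................................................................
```

step_arm([
  {"rx": 0,"ry": 0,"rz": 0,"dx": 0,"dy": 10,"dz": 1,"gripper": -1},
  {"rx": 0,"ry": 0,"rz": 0,"dx": 0,"dy": 10,"dz": 2,"gripper": -1},
  {"rx": 0,"ry": 0,"rz": 0,"dx": 0,"dy": 9,"dz": 3,"gripper": -1},
  {"rx": 0,"ry": 0,"rz": 0,"dx": 0,"dy": 7,"dz": 4,"gripper": -1},
])

```text
clock: 7.0
tcp_pos: [0.5436, 0.1589, 0.175]
orientation: [2.519, 1.877, 0.0]
contact_force: [-2.3, 2.0, 2.3]
grip_width: 0.0001
gripper_force: 1.7
```

```bash
python3 bar.py
```

```text
tcp feeder 0.0203 -0.035 0.1744 F [-1.5  2.8  0.8] 7.05
0 [240.4 265.1] 0.3 [231.6 252.1] 0.5 [224.7 245.8] 0.8 [213.6 240.6] 1.0 [206.3 239.9] 1.15 [201.  240.8] 1.25 [197.7 242.1] 
226 ..................DDDDDDDDDDDDDDDDDDDDDDDDDDDDDDDD...DDD.................................................
228 .......................DDDDDDDDDDDDDDDDDDDDDDDDDDDDDDD...................................................
230 .......................DDDDDDDDDDDDDDDDDDDDDDDDDDDDDD....................................................
232 ........................DDDDDDDDDDDDDDDDDDDDDDDDDDD......................................................
234 ..........................DDDDDDDDDDDDDDDDDDDDDDD........................................................
236 .............................DDDDDDDDDDDDDDDDDDDDD.......................................................
238 ......................DDDD.....DDDDDDDDDDDDDDDDDDDD......................................................
240 ......................DDDD.......DDDDDDDDD.DDDDDDDD......................................................
242 ......................DDDD.......
[... 1682 characters left out ...]
........................................
274 .........................................................................................................
276 .........................................................................................................
278 .........................................................................................................
280 .........................................................................................................
282 .........................................................................................................
284 .........................................................................................................
```

step_arm([
  {"rx": 0,"ry": 0,"rz": 0,"dx": 0,"dy": 6,"dz": 3,"gripper": -1},
  {"rx": 0,"ry": 0,"rz": 0,"dx": 0,"dy": 4,"dz": 2,"gripper": -1},
  {"rx": 0,"ry": 0,"rz": 0,"dx": 0,"dy": 0,"dz": 0,"gripper": -1},
  {"rx": 0,"ry": 0,"rz": 0,"dx": 0,"dy": 0,"dz": 0,"gripper": -1},
  {"rx": 0,"ry": 0,"rz": 0,"dx": 0,"dy": 0,"dz": 0,"gripper": -1},
  {"rx": 0,"ry": 0,"rz": 0,"dx": 0,"dy": 0,"dz": 0,"gripper": -1},
])

```text
clock: 7.8
tcp_pos: [0.552, 0.1564, 0.1701]
orientation: [-2.518, -1.878, 0.001]
contact_force: [-3.6, 4.0, 0.5]
grip_width: -0.0
gripper_force: 2.2
```

```bash
python3 - <<'E'
from h import *
f=r.grab_frame('side');print(r.get_obs()['contact_force'])
cv2.imwrite('pics/z2.png',cv2.resize(f[225:385,120:280],(600,600),interpolation=cv2.INTER_CUBIC))
E
```

```text
[-4.09607877  4.3740803   0.50604793]
```

View pics/z2.png

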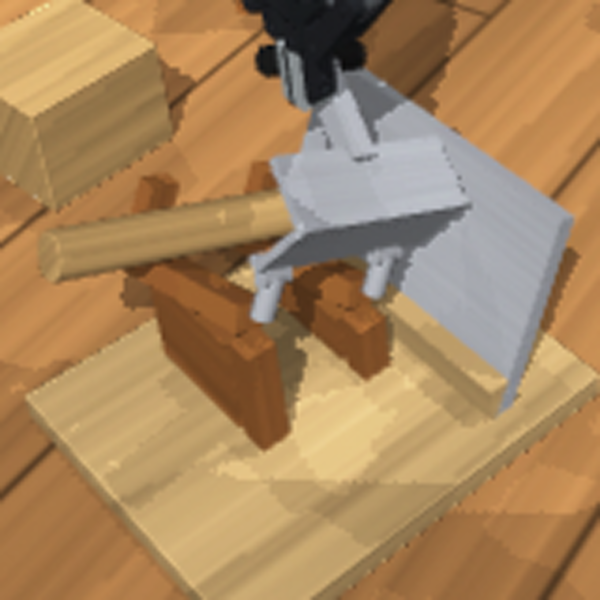

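The crop shows the bucket tipped over and the stake lying on the runners, its high end at crop (50,255). Lifting straight off so the bucket swings home.

step_arm([
  {"rx": 0,"ry": 0,"rz": 0,"dx": 0,"dy": 0,"dz": -40,"gripper": -1},
  {"rx": 0,"ry": 0,"rz": 0,"dx": 0,"dy": 0,"dz": -60,"gripper": -1},
  {"rx": 0,"ry": 0,"rz": 0,"dx": 40,"dy": 40,"dz": -20,"gripper": -1},
  {"rx": 0,"ry": -10,"rz": 0,"dx": 40,"dy": 30,"dz": 0,"gripper": 0.3},
  {"rx": 0,"ry": -10,"rz": 0,"dx": 40,"dy": 0,"dz": 0,"gripper": 0.3},
  {"rx": 0,"ry": -10,"rz": 0,"dx": 40,"dy": 0,"dz": 0,"gripper": 0.3},
  {"rx": 0,"ry": 0,"rz": 0,"dx": 0,"dy": 0,"dz": 0,"gripper": 0.3},
  {"rx": 0,"ry": 0,"rz": 0,"dx": 0,"dy": 0,"dz": 0,"gripper": 0.3},
  {"rx": 0,"ry": 0,"rz": 0,"dx": 0,"dy": 0,"dz": 0,"gripper": 0.3},
  {"rx": 0,"ry": 0,"rz": 0,"dx": 0,"dy": 0,"dz": 0,"gripper": 0.3},
  {"rx": 0,"ry": 0,"rz": 0,"dx": 0,"dy": 0,"dz": 0,"gripper": 0.3},
  {"rx": 0,"ry": 0,"rz": 0,"dx": 0,"dy": 0,"dz": 0,"gripper": 0.3},
])

```text
clock: 9.35
tcp_pos: [0.6646, 0.286, 0.2704]
orientation: [2.22, 1.653, -0.593]
contact_force: [-0.2, 0.5, 0.4]
grip_width: 0.0556
gripper_force: 0.0
```

```bash
python3 - <<'E'
from h import *
o=r.get_obs();print(cv2.Rodrigues(np.array(o['orientation']))[0].round(3),o['joints'].round(2))
f=r.grab_frame('side');g=r.grab_frame('top');cv2.imwrite('pics/s3.png',f);cv2.imwrite('pics/t3.png',g)
p=o['tcp_pos'];R=cv2.Rodrigues(np.array(o['orientation']))[0]
print('tip proj',[proj('side',p+R[:,2]*d).round(0) for d in(0,.022)],[proj('top',p+R[:,2]*d).round(0) for d in(0,.022)])
cv2.imwrite('pics/z3.png',np.hstack([cv2.resize(f[200:350,110:285],(400,343)),cv2.resize(g[170:275,110:233],(400,343))]))
E
```

```text
[[ 0.249  0.958 -0.142]
 [ 0.83  -0.287 -0.479]
 [-0.499  0.001 -0.866]] [-0.4   0.81 -0.48  1.03  0.58  1.83 -1.1 ]
tip proj [array([ 88., 225.]), array([ 97., 232.])] [array([116., 162.]), array([124., 165.])]
```

View pics/z3.png

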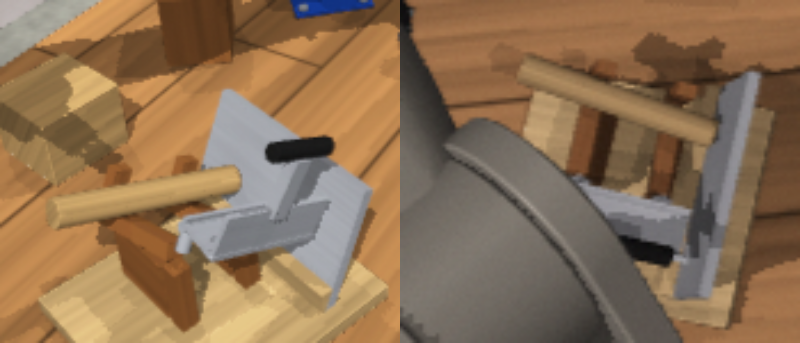

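The crop shows the bucket back home (bar at its original place) and the stake on the runners. The stake's ends are at about side (133,293) and (213,279), and at top (148,191.5) and (207,210).

```bash
python3 - <<'E'
from h import *
s=cv2.imread('pics/s3.png');t=cv2.imread('pics/t3.png')
hi,e1=tri((133.2,293.2),(147.8,191.5));lo,e2=tri((213,279),(206.7,210))
print(hi.round(4),e1,lo.round(4),e2,'len',np.linalg.norm(hi-lo))
d=(hi-lo)/np.linalg.norm(hi-lo);print('dir yaw',np.degrees(np.arctan2(d[1],d[0])),'elev',np.degrees(np.arcsin(d[2])))
c=np.array([.5345,.1976,0]);a=np.radians(-16.4);X=np.array([np.cos(a),np.sin(a),0]);Y=np.array([-np.sin(a),np.cos(a),0])
U=.906*Y+np.array([0,0,.423]);m=(hi+lo)/2
print('mid',m,'feeder',(m-c)@X,(m-c)@Y)
G=m+.056*U; print('grasp',G.round(4), 'hi from model',(m+.085*U).round(4),proj('side',m+.085*U),proj('top',m+.085*U),proj('side',m-.085*U),proj('top',m-.085*U))
o=r.get_obs();R=cv2.Rodrigues(np.array(o['orientation']))[0];p=o['tcp_pos']
print('tool-frame delta to grasp, TCP->G mm',(R.T@(G-p)*1000).round(1),'w in tool',(R.T@U).round(3))
# tip measured in side: where are the fingers? changed pixels vs s0
s0=cv2.imread('pics/side0.png').astype(int);k=abs(s.astype(int)-s0).sum(2)>60
for y in range(196,260,3): print(y,''.join(('D' if s[y,x].max()<60 else '#') if k[y,x] else '.' for x in range(60,150)))
E
```

```text
[0.6306 0.2611 0.1166] 0.814092742943347 [0.5734 0.1132 0.057 ] 5.542737125474401 len 0.16946456194769122
dir yaw 68.8411030170946 elev 20.60686572584263
mid [0.60201947 0.18713813 0.08681949] feeder 0.06772618757224026 0.009027329228041902
grasp [0.6163 0.2358 0.1105] hi from model [0.6238 0.261  0.1228] [135.69266896 292.0073086 ] [147.12480233 193.229299  ] [209.23738046 279.84545987] [207.38027719 208.96519205]
tool-frame delta to grasp, TCP->G mm [ 25.7 -31.7 169.1] w in tool [ 0.573 -0.003 -0.819]
196 DDDDDDDD#.................................................................................
199 #DDDD#DDDDDD#.............................................................................
202 DDDDDDDDDDDDDD............................................................................
205 DDDDDDDDDDDDDDDD#.........................................................................
208 DDDDDDDDDDDDDDDDDDDD#.....................................................................
211 DDDDDDDDDDDDDDDDDDDDDDD#..................................................................
214 DDDDDDDDDDDDDDDDD
[... 798 characters left out ...]
###########################........
241 .........................................#########################################........
244 ........................................########################################..........
247 ........................................#########################################.........
250 ......................................########################################..####......
253 .....................................###################################################..
256 ......................................############.#################.#####################
259 ........................................................#########..#######################
```

```bash
python3 - <<'E'
from h import *
o=r.get_obs();print(o['contact_force'].round(1))
for n,(x0,y0,x1,y1),A in(('side',(120,262,225,310),(0,0)),('top',(138,180,220,222),(0,0))):
    im=r.grab_frame(n);c=cv2.resize(im[y0:y1,x0:x1],None,fx=4,fy=4,interpolation=cv2.INTER_CUBIC)
    seg=cv2.createLineSegmentDetector().detect(cv2.cvtColor(c,cv2.COLOR_BGR2GRAY))[0][:,0]
    L=np.hypot(seg[:,2]-seg[:,0],seg[:,3]-seg[:,1])/4
    print(n)
    for s,l in sorted(zip(seg.tolist(),L),key=lambda q:-q[1])[:14]:
        s=np.array(s)/4;print(np.round([s[0]+x0,s[1]+y0,s[2]+x0,s[3]+y0],1),round(l,1),'slope',round(np.degrees(np.arctan2(s[3]-s[1],s[2]-s[0])),1))
    q=cv2.cvtColor(im,cv2.COLOR_BGR2HSV)
    print([ (p,q[p[1],p[0]].tolist()) for p in ([(150,288),(190,281),(135,300),(150,275)] if n=='side' else [(165,196),(190,205),(160,200),(150,186)])])
E
```

```text
[ 0.5 -0.6 -0.7]
side
[191.7 295.8 224.6 289.5] 33.5 slope -11.0
[153.  295.5 176.6 290.5] 24.1 slope -12.0
[214.3 293.  194.3 297.4] 20.5 slope 167.6
[133.  281.1 120.  291.6] 16.7 slope 141.2
[150.4 297.4 134.4 300.6] 16.3 slope 168.4
[176.6 290.7 192.2 287.8] 15.9 slope -10.2
[204.3 309.8 210.1 295.9] 15.1 slope -67.1
[209.9 295.8 224.3 293.3] 14.6 slope -10.0
[120.3 289.1 131.4 280. ] 14.4 slope -39.4
[140.7 297.2 152.8 294.8] 12.3 slope -11.3
[212.3 273.1 201.8 274.9] 10.7 slope 170.4
[195.7 274.8 185.3 277.3] 10.7 slope 166.6
[203.3 291.7 194.4 293.5] 9.0 slope 168.4
[190.4 288.  198.9 286.3] 8.7 slope -11.5
[((150, 288), [19, 123, 205]), ((190, 281), [18, 124, 202]), ((135, 300), [15, 144, 150]), ((150, 275), [15, 151, 179])]
top
[214.4 204.  210.5 221.5] 17.8 slope 102.3
[167.8 221.5 171.3 204.7] 17.2 slope -78.1
[147.7 211.5 159.8 221.4] 15.6 slope 39.0
[216.6 211.7 219.2 198.3] 13.6 slope -78.9
[169.2 193.8 157.8 190.6] 11.9 slope -164.2
[138.1 200.5 149.7 199.3] 11.7 slope -5.9
[149.2 201.  138.1 202.2] 11.1 slope 173.5
[148.2 185.4 158.6 188.8] 11.0 slope 18.3
[190.7 202.  180.6 198.5] 10.7 slope -161.0
[161.6 217.4 164.  207.2] 10.5 slope -76.7
[158.5 190.6 149.2 187.8] 9.7 slope -163.0
[177.1 206.3 174.6 215.6] 9.7 slope 105.5
[193.5 221.5 195.3 212.8] 8.9 slope -78.5
[197.5 193.8 206.3 193.7] 8.7 slope -0.3
[((165, 196), [16, 119, 169]), ((190, 205), [16, 113, 171]), ((160, 200), [16, 109, 145]), ((150, 186), [13, 133, 125])]
```

step_arm([
  {"rx": 0,"ry": 0,"rz": 0,"dx": 15,"dy": -15,"dz": 25,"gripper": 0.4},
  {"rx": 0,"ry": 0,"rz": 0,"dx": 16,"dy": -15,"dz": 25,"gripper": 0.4},
  {"rx": 0,"ry": 0,"rz": 0,"dx": 0,"dy": 0,"dz": 35,"gripper": 0.4},
  {"rx": 0,"ry": 0,"rz": 0,"dx": 0,"dy": 0,"dz": 35,"gripper": 0.4},
  {"rx": 0,"ry": 0,"rz": 0,"dx": 0,"dy": 0,"dz": 0,"gripper": 0.4},
])

```text
clock: 10.18
tcp_pos: [0.6254, 0.261, 0.1481]
orientation: [2.218, 1.652, -0.602]
contact_force: [-0.2, -1.0, 0.3]
grip_width: 0.0595
gripper_force: 0.0
```

```bash
cat > look.py <<'E'
from h import *
import sys
x0,y0,x1,y1=map(int,sys.argv[1:5]);n=sys.argv[5] if len(sys.argv)>5 else 'side'
f=r.grab_frame(n)
o=r.get_obs();p=o['tcp_pos'];R=cv2.Rodrigues(np.array(o['orientation']))[0]
print(p.round(4),R.round(3).tolist(),o['joints'].round(2),o['contact_force'].round(1),o['grip_width'])
print('tcp,tip proj',proj(n,p).round(1),proj(n,p+R[:,2]*.022).round(1),'finger tips',[proj(n,p+R[:,2]*.022+R[:,1]*k*o['grip_width']/2).round(0).tolist() for k in(-1,1)])
h=cv2.cvtColor(f,cv2.COLOR_BGR2HSV)
def ch(v):
    H,S,V=map(int,v)
    if V<70: return 'D'
    if S<40: return 's'
    if 16<=H<=21 and S<135 and V>150: return 'w'
    return '.'
for y in range(y0,y1,2): print(y,''.join(ch(v) for v in h[y,x0:x1]))
E
python3 look.py 90 225 220 310
```

```text
[0.6262 0.2628 0.1499] [[0.247, 0.958, -0.144], [0.829, -0.286, -0.48], [-0.501, -0.001, -0.865]] [-0.36  0.83 -0.49  1.29  0.59  1.6  -1.22] [0.3 1.2 0.1] 0.05983859512806142
tcp,tip proj [131.  280.8] [138.8 285.8] finger tips [[148.0, 294.0], [130.0, 278.0]]
225 DDDDssssssssssssssssssssss.................wwwwwww................................................................................
227 DDDDDDDssssssssssssssss.................wwwwwww.......w...........................................................................
229 DDDDDDDDssssssssssss.................wwwwww..........w....w............................................DD.........................
231 DDDDDDDDDDssssss.................wwwwwww.....................w.......................................DD...........................
233 DDDDDDDDDDDss................wwwwwwww.....................wwww....................................................................
235 DDDDDDDDDDD.............wwwwwwwwww.....................wwww.........w.............................................................
237 DDDDDDDDDDD..........www
[... 4266 characters left out ...]
sssssssssssssssssssssssss
301 ...............................................................................................wwwwsssssssssssssssssssssssssssssss
303 ..................................................................................................ssssssssssssssssssssssssssssssss
305 ..................................................................................................ssssssssssssssssssssssssssssssss
307 .................................................................................................sssssss...sssssssssssssssssssssss
309 .................................................................................................ssssss.....ssssssssssssssssssssss
```

step_arm([
  {"rx": 0,"ry": 0,"rz": 0,"dx": 0,"dy": 0,"dz": 14,"gripper": 0.4},
  {"rx": 0,"ry": 0,"rz": 0,"dx": 0,"dy": 0,"dz": 14,"gripper": 0.4},
  {"rx": 0,"ry": 0,"rz": 0,"dx": 0,"dy": 0,"dz": 13,"gripper": 0.4},
  {"rx": 0,"ry": 0,"rz": 0,"dx": 0,"dy": 0,"dz": 13,"gripper": 0.4},
  {"rx": 0,"ry": 0,"rz": 0,"dx": 0,"dy": 0,"dz": 0,"gripper": 0.4},
])

```text
clock: 10.85
tcp_pos: [0.6181, 0.2363, 0.1023]
orientation: [2.219, 1.653, -0.598]
contact_force: [0.3, -0.0, -0.2]
grip_width: 0.06
gripper_force: 0.0
```

```bash
python3 - <<'E'
from h import *
f=r.grab_frame('side');g=r.grab_frame('top');o=r.get_obs();print(o['contact_force'],o['joints'].round(2))
cv2.imwrite('pics/z4.png',np.hstack([cv2.resize(f[220:340,100:240],(400,343)),cv2.resize(g[165:270,105:228],(400,343))]))
p=o['tcp_pos'];print(p,proj('side',p),proj('top',p))
E
```

```text
[ 0.78462224  0.82451053 -0.96231568] [-0.33  0.85 -0.48  1.38  0.61  1.51 -1.24]
[0.61859993 0.23764778 0.10343093] [149.01916636 292.68265909] [157.92747994 195.9662641 ]
```

View pics/z4.png

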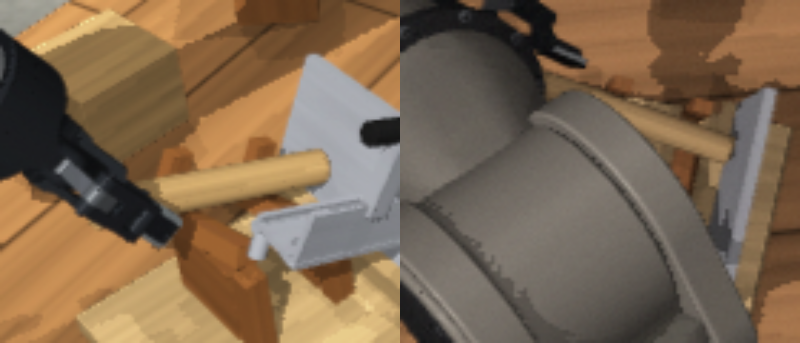

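The picture shows both fingers astride the stake's overhang: the −x fingertip at crop (172,232), the +x one in the top view at (580,62), with the stake between them. Closing.

step_arm([
  {"rx": 0,"ry": 0,"rz": 0,"dx": 0,"dy": 0,"dz": 0,"gripper": -1},
  {"rx": 0,"ry": 0,"rz": 0,"dx": 0,"dy": 0,"dz": 0,"gripper": -1},
  {"rx": 0,"ry": 0,"rz": 0,"dx": 0,"dy": 0,"dz": 0,"gripper": -1},
  {"rx": 0,"ry": 0,"rz": 0,"dx": 0,"dy": 0,"dz": 0,"gripper": -1},
  {"rx": 0,"ry": 0,"rz": 0,"dx": 0,"dy": 0,"dz": 0,"gripper": -1},
  {"rx": 0,"ry": 0,"rz": 0,"dx": 0,"dy": 0,"dz": 0,"gripper": -1},
  {"rx": 0,"ry": 0,"rz": 0,"dx": 0,"dy": 0,"dz": 0,"gripper": -1},
  {"rx": 0,"ry": 0,"rz": 0,"dx": 0,"dy": 0,"dz": 0,"gripper": -1},
], grip_force=60)

```text
clock: 11.95
tcp_pos: [0.6191, 0.2381, 0.1039]
orientation: [2.22, 1.654, -0.592]
contact_force: [3.4, 3.8, 4.6]
grip_width: 0.0241
gripper_force: 58.9
```

step_arm([
  {"rx": 0,"ry": 0,"rz": 0,"dx": -8,"dy": 0,"dz": -6,"gripper": -1},
  {"rx": 0,"ry": 0,"rz": 0,"dx": -16,"dy": 0,"dz": -11,"gripper": -1},
  {"rx": 0,"ry": 0,"rz": 0,"dx": -25,"dy": 0,"dz": -17,"gripper": -1},
  {"rx": 0,"ry": 0,"rz": 0,"dx": -22,"dy": 0,"dz": -39,"gripper": -1},
  {"rx": 0,"ry": 0,"rz": 0,"dx": -22,"dy": 0,"dz": -39,"gripper": -1},
  {"rx": 0,"ry": 0,"rz": 0,"dx": -22,"dy": 0,"dz": -39,"gripper": -1},
  {"rx": 0,"ry": 0,"rz": 0,"dx": -22,"dy": 0,"dz": -39,"gripper": -1},
  {"rx": 0,"ry": 0,"rz": 0,"dx": -22,"dy": 0,"dz": -39,"gripper": -1},
  {"rx": 0,"ry": 8,"rz": 0,"dx": 0,"dy": 0,"dz": 0,"gripper": -1},
  {"rx": 0,"ry": 8,"rz": 0,"dx": 0,"dy": 0,"dz": 0,"gripper": -1},
  {"rx": 0,"ry": 8,"rz": 0,"dx": 0,"dy": 0,"dz": 0,"gripper": -1},
  {"rx": 0,"ry": 8,"rz": 0,"dx": 0,"dy": 0,"dz": 0,"gripper": -1},
  {"rx": 0,"ry": 0,"rz": 0,"dx": 0,"dy": 0,"dz": 0,"gripper": -1},
])

```text
clock: 13.58
tcp_pos: [0.6116, 0.2108, 0.3807]
orientation: [-2.509, -1.858, -0.038]
contact_force: [-0.4, -0.5, -1.4]
grip_width: 0.0241
gripper_force: 58.8
```

```bash
python3 look.py 90 150 220 240
```

```text
[0.6113 0.2129 0.3806] [[0.289, 0.957, 0.007], [0.957, -0.289, 0.03], [0.031, -0.002, -1.0]] [ 0.02  0.39 -0.62  1.41  0.21  1.39 -0.89] [ 0.3  0.2 -0.7] 0.024453075142780983
tcp,tip proj [133.3 150.8] [135.6 163.9] finger tips [[140.0, 167.0], [132.0, 161.0]]
150 .............sss..........................sssssDDDDDDDDDDs.........................................sssssssssssssssssssssssssssssss
152 .........ss....s...........................ssssDDDDDDssss......................................sssssssssssssssssssssssssssssssssss
154 .....ss........s..................s.........sssssssss.......................w...............ssssssssssssssssssssssssssssssssssssss
156 .ss...........................s..s.........................................s............sssssssssssssssssssssssssssssssssssssssssw
158 ................s.........s......s............................w......................sssssssssssssssssssssssssssssssssssssssssww..
160 ......................s...................................wwwwwww.................sssssssssssssssssssssssssssssssssssssssssww.....
162 .................sss.....
[... 4535 characters left out ...]
DD.......................
230 ssssssssssssssssssw...............wwwwwwwwwwwwwwwwwwwwwwwwwww.........................................DD..........................
232 sssssssssssssssw..............wwwwwwwwwwwwwwwwwwwwwwwwwwwwwwwwww..................................................................
234 ssssssssssssw.............wwwwwwwwwwwwwwwwwwwwwwwwwwwwwwwwwwwwwwwwww..............................................................
236 sssssssssww...........w.wwwwwwwwwwwwwwwwwwwwwwwwwwwwwwwwwwwwwwwwwwwwwww...........................................................
238 ssssssww...........wwwwwwwwwwwwwwwwwwwwwwwwwwwwwwwwwwwwwwwwwwwwwwwwwww............................................................
```

step_arm([
  {"rx": 0,"ry": 9,"rz": 0,"dx": 0,"dy": 0,"dz": 0,"gripper": -1},
  {"rx": 0,"ry": 9,"rz": 0,"dx": 0,"dy": 0,"dz": 0,"gripper": -1},
  {"rx": 0,"ry": 9,"rz": 0,"dx": 0,"dy": 0,"dz": 0,"gripper": -1},
  {"rx": 0,"ry": 8,"rz": 0,"dx": 0,"dy": 0,"dz": 0,"gripper": -1},
  {"rx": 0,"ry": 0,"rz": 0,"dx": -40,"dy": 4.2,"dz": -28,"gripper": -1},
  {"rx": 0,"ry": 0,"rz": 0,"dx": -40,"dy": 4.2,"dz": -28,"gripper": -1},
  {"rx": 0,"ry": 0,"rz": 0,"dx": -40,"dy": 4.2,"dz": -28,"gripper": -1},
  {"rx": 0,"ry": 0,"rz": 0,"dx": -40,"dy": 4.2,"dz": -28,"gripper": -1},
  {"rx": 0,"ry": 0,"rz": 0,"dx": -40,"dy": 4.2,"dz": -28,"gripper": -1},
  {"rx": 0,"ry": 0,"rz": 0,"dx": -40,"dy": 4.2,"dz": -28,"gripper": -1},
  {"rx": 0,"ry": 0,"rz": 0,"dx": -40,"dy": 4.2,"dz": -28,"gripper": -1},
  {"rx": 0,"ry": 0,"rz": 0,"dx": -40,"dy": 4.2,"dz": -28,"gripper": -1},
  {"rx": 0,"ry": 0,"rz": 0,"dx": -40,"dy": 4.2,"dz": -28,"gripper": -1},
  {"rx": 0,"ry": 0,"rz": 0,"dx": 0,"dy": 0,"dz": 0,"gripper": -1},
  {"rx": 0,"ry": 0,"rz": 0,"dx": 0,"dy": 0,"dz": 0,"gripper": -1},
])

```text
clock: 15.5
tcp_pos: [0.5229, -0.2144, 0.3653]
orientation: [-2.132, -1.594, -0.713]
contact_force: [0.5, 1.5, -0.8]
grip_width: 0.0244
gripper_force: 59.0
```

```bash
python3 - <<'E'
from h import *
f=r.grab_frame('side');g=r.grab_frame('top');cv2.imwrite('pics/s5.png',f);cv2.imwrite('pics/t5.png',g)
o=r.get_obs();p=o['tcp_pos'];R=cv2.Rodrigues(np.array(o['orientation']))[0]
print(p.round(4),R.round(3).tolist(),o['joints'].round(2),o['contact_force'].round(1))
w=R@np.array([.573,0,-.819]);ax=p-R[:,2]*.008
print('w pred',w.round(3));lo=ax-.145*w;hi=ax+.025*w
for n in('side','top'): print(n,'tcp',proj(n,p).round(1),'lo',proj(n,lo).round(1),'hi',proj(n,hi).round(1),'mouth',proj(n,[.519,-.2255,.088]).round(1))
for n,im in(('side',f),('top',g)):
    x,y=((proj(n,lo)+proj(n,hi))/2).astype(int);h=cv2.cvtColor(im,cv2.COLOR_BGR2HSV);print(n)
    for yy in range(y-50,y+54,2):
        print(yy,x-45,''.join('D' if v[2]<70 else 's' if v[1]<60 else 'w' if 16<=v[0]<=21 and v[1]<140 and v[2]>110 else '.' for v in h[yy,x-45:x+45]))
E
```

```text
[ 0.523  -0.2138  0.3658] [[0.225, 0.96, 0.169], [0.766, -0.282, 0.578], [0.603, -0.001, -0.798]] [ 1.09  0.4  -0.64  1.59 -0.41  1.38  0.29] [ 0.2  1.  -1.5]
w pred [-0.009 -0.035  0.999]
side tcp [306.1  91.9] lo [304.2 149.3] hi [308.3  77. ] mouth [306.1 197.3]
top tcp [338.8 186.1] lo [330.7 201.7] hi [343.8 182.3] mouth [329.2 214.7]
side
63 261 ............s.........................sDDDDDDDDDDDDDDDDDDDDDDDDDDDDDDDDDDDDDDDDDDDDDDDDDD.
65 261 ......sssssss.........................DDDDDDDDDDDDDDDDDDDDDDDDDDDDDDDDDDDDDDDDDDDDDDDDDsss
67 261 ...................sssssss............sDDDDDDDDDDDDDDDDDDDDDDDDDDDDDDDDDDDDDDDDDDDDDD.....
69 261 .........................s.......ssssssssDDDDDDDD.DDDDDD..DDDDDDDDDDDDDDDDDDDDDDDDD.......
71 261 .........................s.................DDDDDDDDDDDD...DDDDDDDDDDDDDDDDDDDDDDD.........
73 261 s........................s.................DssDDDDDDD....DDDDDDDDDDDDDDDDDDDDDD...........
75 261 .......ssssss............s................DsssDDDDDD.....DDDDDDDDDDDDDDDDDDDDsssss........
77 261 ............s.......sssssss..............D.wwwwwwwwww.ssssDD
[... 8827 characters left out ...]
.......
232 292 .......................sDDDDDDDDDDDDDssDDsDDss............................................
234 292 .........................DDDDDDDDDDDssDsDssD..............................................
236 292 ...........................DDDDDssssDDsDsD................................................
238 292 .............................DDDsssssDsD..................................................
240 292 ...............................DDssss.....................................................
242 292 .................................DD.......................................................
244 292 ..........................................................................................
```

```bash
python3 - <<'E'
from h import *
t=cv2.imread('pics/t5.png').astype(int);t0=cv2.imread('pics/top0.png').astype(int);d=abs(t-t0).sum(2)
h=cv2.cvtColor(t.astype(np.uint8),cv2.COLOR_BGR2HSV)
for y in range(174,216): print(y,''.join('.' if d[y,x]<40 else 'D' if h[y,x,2]<60 else 's' if h[y,x,1]<70 else 'w' for x in range(310,360)))
for P in([.519,-.2255,.395],[.519,-.2255,.225]): print(proj('side',P),proj('top',P))
E
```

```text
174 .............................wwDDDDDsssDDDDDDDDDDD
175 ..............................DsssssssssDDDDDDDDDD
176 ...........................sssssssssssssDDDDDDDDDD
177 ...........................ssswwwwwDDDDDDDDDDDDDDD
178 ...........................swwwwwww.DDDDDDDDDDDDDD
179 ..........................wwwwwwwwwwwDDDDDDDDs.www
180 ..........................wwwwwwwwwww.DDDDDDDw....
181 ..........................wwwwwwwwwww.DDwww.......
182 .........................wwwwwwwwwwwww............
183 .........................wwwwwwwwwwwww............
184 .........................wwwwwwwwwwww...........ww
185 ........................ww.wwwwwwwwww........wDDDD
186 ........................wwwwwwwwwwww........wDDDDD
187 .......................wwww.wwwwwww.w......wDDDDDD
188 .......................wwwwww..ww.wDww.wwDDDDDDDDD
189 .......................wwwwwwwwwDDsssDDDDDDDDDDDDD
190 ......................wwwDDDsssssssssDDDDDDDDDDDDD
191 ......................wwwssssssssssssDDDDDDDDDDDDD
192 ......................wwsssssssssssDDDDDDDDDDDDDDD
193 .....................wwwssssDDDDDDDDDDDDDDDDDDDDDD

[... 621 characters left out ...]
........wwwww.w......wwwwwwwwwwDDDDDDD
206 .....................wwww.....wwwwwwwwwwwwwwwDDDDD
207 ............................wwwwwwwwwwwwwwwww.wDDD
208 ............................ww.wwwwwwwwwwwwwwww.DD
209 ............................wwwwwwwwwwwwwwwwwwwwww
210 .............................wwwwww.wwwwwwwwwwwwww
211 ...............................w.wwwwwwwwwwwwwwwww
212 ................................wwww.wwwwwwwwwwwww
213 ................................wwwwwwwwwwwwwwwwww
214 .............................D...wwwwwwwwwwwwwwwww
215 .................................Dwwwwwwwwwwwwwwww
[310.50837148  77.49468943] [346.81328646 183.46592373]
[307.87312957 148.6472985 ] [335.75264888 203.04027643]
```

```bash
python3 - <<'E'
from h import *
lo,e=tri((306.7,147.7),(335,199));hi,e2=tri((308.6,77.5),(341.5,183))
print(lo.round(4),e,hi.round(4),e2,np.linalg.norm(hi-lo));w=(hi-lo)/np.linalg.norm(hi-lo);print(w.round(3))
o=r.get_obs();R=cv2.Rodrigues(np.array(o['orientation']))[0];print('w tool',(R.T@w).round(3),'tcp from lo along/in tool',(R.T@(o['tcp_pos']-lo)*1000).round(1),'lo-cup',(lo-[.519,-.2257,0]).round(4))
E
```

```text
[ 0.5258 -0.2258  0.2266] 6.4121654757839615 [ 0.5195 -0.2146  0.3978] 1.7188028950354994 0.1716777570647316
[-0.036  0.065  0.997]
w tool [ 0.642 -0.054 -0.764] tcp from lo along/in tool [  92.5   -6.2 -104.6] lo-cup [ 6.800e-03 -1.000e-04  2.266e-01]
```

step_arm([
  {"rx": 0,"ry": 0,"rz": 0,"dx": -20,"dy": 0,"dz": 27,"gripper": -1},
  {"rx": 0,"ry": 0,"rz": 0,"dx": -20,"dy": 0,"dz": 26,"gripper": -1},
  {"rx": 0,"ry": 0,"rz": 0,"dx": -20,"dy": 0,"dz": 27,"gripper": -1},
  {"rx": 0,"ry": 0,"rz": 0,"dx": 0,"dy": 0,"dz": 0,"gripper": -1},
  {"rx": 0,"ry": 0,"rz": 0,"dx": 0,"dy": 0,"dz": 0,"gripper": -1},
])

```text
clock: 16.23
tcp_pos: [0.5235, -0.2153, 0.2674]
orientation: [-2.136, -1.595, -0.716]
contact_force: [-0.1, 0.1, -0.2]
grip_width: 0.0238
gripper_force: 59.0
```

```bash
cat > cup.py <<'E'
from h import *
o=r.get_obs();p=o['tcp_pos'];R=cv2.Rodrigues(np.array(o['orientation']))[0]
print(p.round(4),o['contact_force'].round(1),o['clock'])
for n,(x0,x1,y0,y1) in(('side',(288,328,110,214)),('top',(312,358,176,226))):
    f=r.grab_frame(n);h=cv2.cvtColor(f,cv2.COLOR_BGR2HSV).astype(int);g=cv2.imread(f'pics/{n}0.png').astype(int);d=abs(f.astype(int)-g).sum(2)
    print(n,'mouth',proj(n,[.519,-.2255,.088]).round(1),'axis z.125,.29',proj(n,[.519,-.2255,.125]).round(1),proj(n,[.519,-.2255,.29]).round(1))
    for y in range(y0,y1,1 if n=='top' else 2):
        print(y,''.join(('d' if v[2]<75 else 's' if v[1]<75 else '.') if k<35 else 'D' if v[2]<60 else 'S' if v[1]<75 else 'w' if v[1]<150 else 'o' for v,k in zip(h[y,x0:x1],d[y,x0:x1])))
E
python3 cup.py
```

```text
[ 0.5235 -0.2153  0.2674] [-0.1  0.1 -0.2] 16.225
side mouth [306.1 197.3] axis z.125,.29 [306.5 184.8] [308.8 123. ]
110 ...........wDDDDDDDDDDDDDDDDSwDDDDDDDDDD
112 .............wDDDDDDDDDDDDSssSDDDDDDDDDD
114 ...............DDDDDDDDDDw..wDDDDDDDDDDD
116 .ssssss.......wSSSDDDDDDw...DDDDDDDDDDDD
118 ..........sssSSSSDwwDwSs....DDDDDDDDDDDD
120 ..........s.wSwwwwwwwwwwSSSSSDDDDDDDDDDD
122 sssssss...sSSSwwwwwwwwwwSSSSDDDDDDDSSSs.
124 ...sssssssSSSSwwwwwwwwwwSSSSDDDDDD..s...
126 ..........SSSSwwwwwwwwwSSSSDDDDDD...s...
128 ..........SSSDww..ww.wSSSSDDDDDSSsssss..
130 ..........SSDDw.wwwwwSSSSDDDDDwwssssssss
132 ............wwww....SSSSDDDDDww.........
134 .............www.w..SSSSSSDDww....woooo.
136 .............www.wwwwwwSSSw...ooooooooow
138 .............ww.wwwww.www....ooooooooooo
140 .............ww...www..ww...oooooooooooo
142 .............www.wwwww.wo....ooooooooooo
144 .............wwwwwwwww.ww.....ooowoooooo
146 .............ww.wwwwwwwwo....ooooooooooo
148 .............ww.wwwww.wwwooooooooooooooo
150 .............ww.wwwww.ww.ooooooooooooooo
152 .............ww..wwww.ww.oooooooo
[... 3274 characters left out ...]
ddddDwwwwwwwwddddDddDDDDDDDDDDDDD..wS
213 ddddddddddddddwwwwwwwDdddddddDdDDDDDDDDDDDDSDD
214 dddddddddddddddDwwwwDdddddddddddDDDDDDDDDDDDDD
215 dddddddddddddddddddddddddddddDDDwDDDDDDDDDDDDD
216 dddddddddddddddddddddddddddddddddw.wDDDDDDDDDD
217 ddddddddddddddddddddddddddDddddddSwwwDDDDDDDDD
218 ddddddddddddddddddddddddddddddSsSSSdw.wDDDDDDD
219 ddddddddddddddddddddddddddDdSSdSSSSSSwwwDDDDDD
220 ddddddddddddddddddddddddddddddsSSSSSdSww.wDDDD
221 ddddddddddddddddddddddddDSdSdSdSSSSSSwwwww.DDD
222 dSSdddddddddddddddddddddSSdSdSSdSSSSddw...ww.D
223 SSSSdddddddddddddddddddSSSdSSSSddSSwwwwwwwwwww
224 dSSdSdSddddddddddddddSSdddSddSddSSwwwwwwwwwwww
225 SSddSddSdddddddddddddSSSdSSSSSSSSwwwwwwwwwwwww
```

The top view puts the stake's foot at (329.6,209.5), against (330.8,211.8) for the cup axis at that height. The side view has it centred within 1 px. I'll nudge it a few mm and lower it past the rim while watching the force.

step_arm([
  {"rx": 0,"ry": 0,"rz": 0,"dx": -2,"dy": -3.5,"dz": -1.5,"gripper": -1},
  {"rx": 0,"ry": 0,"rz": 0,"dx": -7.5,"dy": 0,"dz": 10,"gripper": -1},
  {"rx": 0,"ry": 0,"rz": 0,"dx": -7.5,"dy": 0,"dz": 10,"gripper": -1},
  {"rx": 0,"ry": 0,"rz": 0,"dx": -7.5,"dy": 0,"dz": 10,"gripper": -1},
  {"rx": 0,"ry": 0,"rz": 0,"dx": -7.5,"dy": 0,"dz": 10,"gripper": -1},
  {"rx": 0,"ry": 0,"rz": 0,"dx": 0,"dy": 0,"dz": 0,"gripper": -1},
])

```text
clock: 17.08
tcp_pos: [0.5181, -0.2171, 0.2145]
orientation: [-2.136, -1.591, -0.714]
contact_force: [0.2, -0.6, -1.6]
grip_width: 0.0243
gripper_force: 59.0
```

```bash
python3 cup.py | awk 'NR<3||/^1[89]|^20|^2[12]|top/'
```

```text
[ 0.5181 -0.2171  0.2145] [ 0.2 -0.6 -1.6] 17.075
side mouth [306.1 197.3] axis z.125,.29 [306.5 184.8] [308.8 123. ]
180 .......ooooooowww.www..wwooooooooowoow..
182 ........oooooowww..w...wwooooooow.ooooo.
184 ...........ooowww.w....wwwwoooo..owwoooo
186 ..........oooowww...w..wwoooo..ooooooooo
188 .........ooooowww..w...wwooooooooowoo...
190 ........oooooowww......wwoooooooo.......
192 ........oooowwww.www...ww...............
194 ...........Ssddwwwwwwwww................
196 ..........sddddwwwwwwwwwwds.............
198 ..........dddddwwwwwwwwwwds.............
200 ..........dddsdwwwwwwwSssdswwwwwo.......
202 ..........ddddddddddddddddswowwoo.......
204 ..........dddddddddddddddd.owwoowww.....
206 ..........dddddddddddddddd.woowoowwwwoww
208 ..........ddddddddddddddddwowwwwwwooooow
210 .........dddddddddddddddddwwwwwwoooooowo
212 .........dddddddddddddddddSSSSSSwoowwoww
top mouth [329.2 214.7] axis z.125,.29 [330.8 211.8] [339.5 196.4]
180 ...........................d..........wDDDDDDD
181 ....................................wDDDDDDDDD
182 ........d..........................wDDDDDDDD
[... 1495 characters left out ...]
ddddwwwwwDdddddDDddDDDDDDDDDDDDDDDDDD
213 ddddddddddddDwwwwwDddDDDDDDdDdDDDDDDDDDDDDDDDD
214 ddddddddddddwwwwwwwwDdDDDDDdDddDDDDDDwww.wDDDD
215 ddddddddddddwwwwwwwwwwdDDDddddDDDDDD.wwwwwwwDD
216 ddddddddddddwwwwwwwwwDdDddddddDDDDDwwwwwwwwwwD
217 ddddddddddddwwwwwwwwwDddddddDdDDDDDDwwwwwwwwww
218 dddddddddddddwwwwwwwDddddddddDDDDDDDDwwwwwwwww
219 ddddddddddddddwwwwwDddddddDdDDDDDDDDDDD.wDDSSD
220 ddddddddddddddddwDdddddddDddDDDDDDDDDDDDDDDDDD
221 dddddddddddddddddddddddddSdSddDDDDDDDDDDDDDDDD
222 dddSdddddddddddddddddddddSdddSdDDDDDdDDDDDDDDD
223 ddSSdddddddddddddddddddSSdddddSSdDDDDDDDDDDDDD
224 dSddSSdddddddddddddddSddSSSdSdSSSddDDDDDDDDDDD
225 SddddSdSdddddddddddddddSSSSddSdSSwwwDDDDDDDDDD
```

The foot is now inside the mouth: centred in the top view at (328.3,215.3), and 1.5 px right of centre in the side view. Lowering on.

step_arm([
  {"rx": 0,"ry": 0,"rz": 0,"dx": 0.9,"dy": 1.2,"dz": 0.7,"gripper": -1},
  {"rx": 0,"ry": 0,"rz": 0,"dx": -6.6,"dy": 0,"dz": 8.8,"gripper": -1},
  {"rx": 0,"ry": 0,"rz": 0,"dx": -6.6,"dy": 0,"dz": 8.8,"gripper": -1},
  {"rx": 0,"ry": 0,"rz": 0,"dx": -6.6,"dy": 0,"dz": 8.8,"gripper": -1},
  {"rx": 0,"ry": 0,"rz": 0,"dx": -6.6,"dy": 0,"dz": 8.8,"gripper": -1},
  {"rx": 0,"ry": 0,"rz": 0,"dx": -6.6,"dy": 0,"dz": 8.8,"gripper": -1},
  {"rx": 0,"ry": 0,"rz": 0,"dx": 0,"dy": 0,"dz": 0,"gripper": -1},
])

```text
clock: 18.05
tcp_pos: [0.5196, -0.2164, 0.1597]
orientation: [-2.137, -1.591, -0.714]
contact_force: [0.5, 0.7, -0.7]
grip_width: 0.0242
gripper_force: 59.0
```

step_arm([
  {"rx": 0,"ry": 0,"rz": 0,"dx": -1.8,"dy": 0,"dz": 2.4,"gripper": -1},
  {"rx": 0,"ry": 0,"rz": 0,"dx": -1.8,"dy": 0,"dz": 2.4,"gripper": -1},
  {"rx": 0,"ry": 0,"rz": 0,"dx": -1.8,"dy": 0,"dz": 2.4,"gripper": -1},
  {"rx": 0,"ry": 0,"rz": 0,"dx": 0,"dy": 0,"dz": 0,"gripper": -1},
])

```text
clock: 18.55
tcp_pos: [0.52, -0.2165, 0.1516]
orientation: [-2.137, -1.593, -0.715]
contact_force: [-0.3, -0.0, -1.3]
grip_width: 0.0241
gripper_force: 59.0
```

step_arm([
  {"rx": 0,"ry": 0,"rz": 0,"dx": -1.2,"dy": 0,"dz": 1.6,"gripper": -1},
  {"rx": 0,"ry": 0,"rz": 0,"dx": -1.2,"dy": 0,"dz": 1.6,"gripper": -1},
  {"rx": 0,"ry": 0,"rz": 0,"dx": 0,"dy": 0,"dz": 0,"gripper": -1},
])

```text
clock: 18.92
tcp_pos: [0.5203, -0.2165, 0.148]
orientation: [-2.137, -1.593, -0.716]
contact_force: [-0.1, -1.2, 1.0]
grip_width: 0.0241
gripper_force: 59.4
```

step_arm([
  {"rx": 0,"ry": 0,"rz": 0,"dx": -1.2,"dy": 0,"dz": 1.6,"gripper": -1},
  {"rx": 0,"ry": 0,"rz": 0,"dx": 0,"dy": 0,"dz": 0,"gripper": -1},
])

```text
clock: 19.18
tcp_pos: [0.5211, -0.216, 0.1478]
orientation: [-2.136, -1.593, -0.718]
contact_force: [-2.5, 0.6, 12.1]
grip_width: 0.0243
gripper_force: 60.2
```

step_arm([
  {"rx": 0,"ry": 0,"rz": 0,"dx": -1.2,"dy": 0,"dz": 1.6,"gripper": -1},
  {"rx": 0,"ry": 0,"rz": 0,"dx": 0,"dy": 0,"dz": 0,"gripper": -1},
])

```text
clock: 19.42
tcp_pos: [0.5219, -0.2156, 0.1477]
orientation: [-2.135, -1.593, -0.72]
contact_force: [-4.8, -1.1, 23.2]
grip_width: 0.0245
gripper_force: 61.0
```

The wrist force rises to 23 N at TCP z = 0.148, which puts the foot at 8–9 mm, the floor height. I'll relieve the press and check the tilt.

step_arm([
  {"rx": 0,"ry": 0,"rz": 0,"dx": 1.8,"dy": 0,"dz": -2.4,"gripper": -1},
  {"rx": 0,"ry": 0,"rz": 0,"dx": 0,"dy": 0,"dz": 0,"gripper": -1},
  {"rx": 0,"ry": 0,"rz": 0,"dx": 0,"dy": 0,"dz": 0,"gripper": -1},
])

```text
clock: 19.8
tcp_pos: [0.5208, -0.2163, 0.1479]
orientation: [-2.137, -1.593, -0.717]
contact_force: [-1.2, 0.4, 8.9]
grip_width: 0.024
gripper_force: 59.7
```

```bash
python3 - <<'E'
from h import *
o=r.get_obs();print(o['tcp_pos'],o['contact_force'].round(1))
hi=[.519,-.2255,.178]
for n,b in(('side',(290,325,150,204)),('top',(318,352,196,222))):
    f=r.grab_frame(n);h=cv2.cvtColor(f,cv2.COLOR_BGR2HSV).astype(int);d=abs(f.astype(int)-cv2.imread(f'pics/{n}0.png')).sum(2)
    print(n,'ideal hi',proj(n,hi).round(1),'mouth',proj(n,[.519,-.2255,.088]).round(1),'x0',b[0])
    for y in range(b[2],b[3],2): print(y,''.join(('d' if v[2]<75 else '.') if k<35 else 'D' if v[2]<60 else 'S' if v[1]<75 else 'w' if v[1]<150 else 'o' for v,k in zip(h[y,b[0]:b[1]],d[y,b[0]:b[1]])))
E
```

```text
[ 0.52078491 -0.21629051  0.14790719] [-1.2  0.4  8.9]
side ideal hi [307.2 166.1] mouth [306.1 197.3] x0 290
150 ........wDDDDDDDDDDDDDwDDDDDDDDDDDD
152 ........wDDDDDDDDDDDDDDDDDDDDDDDDDD
154 ........wDDDDDDDDDDDDDDDDDDDDDDDDDD
156 .........wDDDDDDDDDDDDDDDwwDDDDDDDD
158 ...........wDDDDDDDDDDDw..wDDDDDDDD
160 ............wDDDDDDDDDw..wDDDDDDDDD
162 ............SSSSDDDDDw...SDDDDDDDDD
164 ...........SSSSDDwww....wDDDDDDDDDD
166 ..........wSS..wwwwww..SSSDDDDDDDDD
168 .........wSS.wwwwwwwwwSSSSDDDDDDDww
170 ........wSSSww..wwwwwSSSSDDDDDwoooo
172 ........SSSDww.wwwwwSSSSDDDDDwoowoo
174 ........SSDDw.wwwwwSSSSDDDDDwowoooo
176 .........wwww.www.SSSSDDDDDwowowooo
178 ...........w.ww..SSSSDDDDDDwwoooooo
180 .....ooooowwww.wwwSSSSSSwwooooooooo
182 ......oowoowww..w.wwwwwoooooooowwww
184 ......ooooowww..ww..wwoooooooowoooo
186 .....ooowowwww.ww...wwwoooooooooooo
188 .....oooooowww..ww..wwooooooowwowoo
190 ......oooowwww.www.wwwooooooooowooo
192 .........ooww.wwww..wwowwoowoo..ooo
194 ........wSdwwwwwwwwww.Swwooww..ooow
196 .......wdddwwwwwwwwwwdddSwwoooooowo
198 ......owdddwwwwwwwwwwddd.woooooooo.
200 ......wwddd..wwwwwwwS..d.wwwwwo....
202 ........dddddddddddddddd.wowwoo....
top ideal hi [333.3 207.4] mouth [329.2 214.7] x0 318
196 .w...................wDDDDDDDDDwwD
198 .......dd..........DDDDDDDDDDDDDDD
200 .....d.....DDDDDDDDDDDDDDDDDDDDDDD
202 ...ddd...SSSSSSSSSSDDDDDDDDDDDDDDD
204 .dddddddDwwwwwwwDDDDDDDDDDDDDDDDDD
206 dddddddSwwwwwwwwwdDww.wwwww.DDDDDD
208 dddddddwwwwwwwwwwwddwwwwwwwDDDDDDD
210 ddddddwwwwwwwwwwwddddwwddDDDDDDDDD
212 dddddDwwwwwwwwwdDDDddddDDDDDDDDDDD
214 dddddwwSSSSSSSSSDdDDDDdddDDDDDDDDD
216 ddddDwwSSdddddddddDDDDDDDDDDDDDDDD
218 dddddddwwddddDddDDDDDDDDDDDDDDDDDD
220 ddddddddddDDdddddddDDDDDDSSSSSSdDD
```

The stake is on the floor and nearly centred (side 305.8 against 306, tilt about 3°). Releasing and backing out along the tool axis.

step_arm([
  {"rx": 0,"ry": 0,"rz": 0,"dx": 0.5,"dy": 0,"dz": -0.7,"gripper": -1},
  {"rx": 0,"ry": 0,"rz": 0,"dx": 0,"dy": 0,"dz": 0,"gripper": 0.6},
  {"rx": 0,"ry": 0,"rz": 0,"dx": 0,"dy": 0,"dz": 0,"gripper": 0.6},
  {"rx": 0,"ry": 0,"rz": 0,"dx": 0,"dy": 0,"dz": 0,"gripper": 0.6},
  {"rx": 0,"ry": 0,"rz": 0,"dx": 0,"dy": 0,"dz": 0,"gripper": 0.6},
  {"rx": 0,"ry": 0,"rz": 0,"dx": 0,"dy": 0,"dz": 0,"gripper": 0.6},
])

```text
clock: 20.65
tcp_pos: [0.5201, -0.2165, 0.1476]
orientation: [-2.137, -1.593, -0.715]
contact_force: [-0.3, -0.0, -0.4]
grip_width: 0.0684
gripper_force: 0.0
```

step_arm([
  {"rx": 0,"ry": 0,"rz": 0,"dx": 0,"dy": 0,"dz": -10,"gripper": 0.6},
  {"rx": 0,"ry": 0,"rz": 0,"dx": 0,"dy": 0,"dz": -20,"gripper": 0.6},
  {"rx": 0,"ry": 0,"rz": 0,"dx": 0,"dy": 0,"dz": -30,"gripper": 0.6},
  {"rx": 0,"ry": 0,"rz": 0,"dx": 0,"dy": 0,"dz": -45,"gripper": 0.6},
  {"rx": 0,"ry": 0,"rz": 0,"dx": 0,"dy": 0,"dz": -45,"gripper": 0.6},
  {"rx": 0,"ry": 0,"rz": 0,"dx": 0,"dy": 0,"dz": 0,"gripper": 0.6},
  {"rx": 0,"ry": 0,"rz": 0,"dx": 0,"dy": 0,"dz": 0,"gripper": 0.6},
  {"rx": 0,"ry": 0,"rz": 0,"dx": 0,"dy": 0,"dz": 0,"gripper": 0.6},
])

```text
clock: 21.65
tcp_pos: [0.494, -0.3017, 0.2665]
orientation: [-2.135, -1.593, -0.714]
contact_force: [0.0, -0.1, -0.2]
grip_width: 0.0684
gripper_force: 0.0
```

```bash
python3 - <<'E'
from h import *
o=r.get_obs();print(o['tcp_pos'],o['contact_force'].round(1),o['grip_width'])
hi=[.519,-.2255,.178]
for n,b in(('side',(290,325,152,204)),('top',(318,352,196,222))):
    f=r.grab_frame(n);h=cv2.cvtColor(f,cv2.COLOR_BGR2HSV).astype(int);d=abs(f.astype(int)-cv2.imread(f'pics/{n}0.png')).sum(2)
    print(n,'ideal hi',proj(n,hi).round(1),'mouth',proj(n,[.519,-.2255,.088]).round(1),'x0',b[0])
    for y in range(b[2],b[3],2): print(y,''.join(('d' if v[2]<75 else '.') if k<35 else 'D' if v[2]<60 else 'S' if v[1]<75 else 'w' if v[1]<150 else 'o' for v,k in zip(h[y,b[0]:b[1]],d[y,b[0]:b[1]])))
    if n=='side':
        m=(f.max(2)<45)[255:275,222:260];ys,xs=np.nonzero(m);print('bar centroid',xs.mean()+222,ys.mean()+255)
E
```

```text
[ 0.49400654 -0.30169319  0.26653034] [ 0.  -0.1 -0.2] 0.06840350147471513
side ideal hi [307.2 166.1] mouth [306.1 197.3] x0 290
152 ..................................o
154 .................................oo
156 .......................ooooooo..ooo
158 .....................oooooooooooooo
160 ....................oooooooo..ooooo
162 ...................ooooooo..ooooooo
164 .................w...oooooooooooooo
166 .................wwww.oooooo.......
168 ...........wwwwwwwww.wwoooo........
170 ...........ww.wwwwwwwwoooo.........
172 ...........ww.wwwwww.wooo..........
174 ...........ww.wwwww.ww.............
176 ...........wwwwwwww.ww.............
178 ...........w.wwwwww.ww.............
180 ...........ww..wwww.ww.............
182 ...........ww..wwww.ww.............
184 ...........ww.wwwww.ww.............
186 ...........ww..www..ww.............
188 ...........ww...ww.www.............
190 ...........ww..ww..www.............
192 ...........ww.wwww..ww.............
194 ..........dwwwwwwwwww..............
196 ........dddwwwwwwwwwwddd...........
198 ........dddwwwwwwwwwwddd...........
200 ........ddd.SwwwwwwwS..d.wowoww....
202 ........dddddddddddddddd.wowwow....
bar centroid 240.57510729613733 264.90128755364805
top ideal hi [333.3 207.4] mouth [329.2 214.7] x0 318
196 ..................................
198 ........d.......................ww
200 .....d........................wwww
202 ...ddd.....dd...................ww
204 ..dddddddddSwwwwwww.......ww..wwww
206 ddddddddddwwwwwwwwww..wwwwwwwwwwww
208 dddddddddwwwwwwwwwwwwwwwwwwwwwwwww
210 ddddddddwwwwwwwwwwwwDwwww.wwwwwwww
212 dddddddwwwwwwwwwwwDdDdDdwwwwwww.ww
214 ddddddwwwwwwwwwwddDddDdddwwwwwwwww
216 ddddddwwwwwwwwwDdddddddddddSwwwwww
218 dddddddwwwwwwwdddddddddSS.SSSdwwww
220 ddddddddddDDdddddddddddd.SSSSdddww
```

The stake stands upright in the cup (top end at top (333,208) against an ideal (333.3,207.4)), the bucket bar is at its home pixel, and the gripper is clear.

```bash
python3 -c "
from bench import r
print(r.hand_in())"
```

```text
the job is handed in; nothing more can be done
None
```

I handed the job in at about 22 s of the 64 s allowed: the stake stands released and upright in the steel cup, the bucket is back home, the gripper is clear, and I saw no contact with the blocks, hammer or tin; the hand-in returned no verdict.

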